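# Hang the cap sample board on a free-swinging latch hook

## Robot

A 6-joint arm with a two-finger parallel gripper is mounted at the origin on the work surface. World frame = base frame: x ahead of the robot, y to its left, z up, the work surface at z = 0. Lengths are in m, angles in rad, forces in N, time in s.
With the tool pointing down it reaches from about 0.35 to 0.85 m from the base axis. Payload 8.1 kg.
Tool frame: the origin (TCP) lies between the finger pads; the fingertips stand 25 mm ahead of it and the grasp point (between the pads) lies 6 mm ahead of it (robot.tip_extent is the distance from the TCP to the fingertips, in m); z points along the fingers, y is the direction in which the jaws open and shut (so a half turn about z gives the same grasp; the last joint's range is limited). The gripper opens to 93 mm and grips with 3 to 60 N. Pads are 15 mm wide; open, the fingers measure 128 mm over their backs; the gripper's body (75 mm by 188 mm) begins 65 mm behind the grasp point.
Start: joints at [1.124, 0.13, 1.488, -0, 1.523, -0.085], TCP at [0.212, 0.561, 0.244] pointing down, gripper open.
Joint ranges: [-2.96, 2.96], [-0.89, 2.26], [0.02, 2.5], [-1.34, 4.48], [0, 2.73], [-2.66, 2.66]. Speed limits (rad/s): [2.39, 2.39, 2.79, 3.14, 3.14, 3.14].

## Interface

Orientations are given as a rotation vector (axis times angle).
In Python, from plant import robot gives the robot as it stands.
- The arm moves only by the tool drive_tool, never from a script. Its argument "increments" is a list of rows, each a list of 7 numbers: the closure, from 0 (fully open) to 1 (shut), then the shift along the world's x, y, z in units of 25 mm (1.0 is 25 mm), then the turn, a rotation vector about the world's x, y, z in rad. In form: [[gripper, dx, dy, dz, rx, ry, rz], ...]. A call has 1 to 20 rows; each row is the pose to reach, as a shift and turn from the pose commanded when the call began; what a row does not reach only later rows make up. A row lasts 1/12 s, in which the tool goes at most 41.7 mm and 7.16 degrees, less where a joint would pass 70% of its speed; a pose out of reach is approached as far as the arm can. A call with a gripper value outside its range is refused whole. The fingers move at their own pace and stop on an object; "squeeze" is the grip in N (left out, the last holds). Time passes only in rows, so rows that repeat a pose let the fingers close. It gives the time, the measured TCP pose, the force and the opening at its end, in the units of the state.
- robot.read_state(): the state, without advancing time (a new reading comes with each control period).
- robot.read_camera(name): name is "scene" or "top" or "wrist"; returns a dict with "image" (384x512x3 uint8, red, green, blue), "fx", "fy", "cx", "cy" (pixels), "T" (4x4, takes a point from camera to world coordinates); the wrist camera has in their place "mount" (4x4, takes a point from camera to tool coordinates, whose origin is the TCP and whose axes are the flange's). Camera axes: x right, y down, z forward; pixel columns grow to the right and rows downward; lengths in m; the calibration is good to about 2 mm. The wrist camera is an equidistant fisheye: a pixel r from the principal point sees the ray r / f radians off the axis. A picture is of the moment at which its call begins: read the wrist's pose just before it. There is no depth.
- robot.close_job(): hands the job in, once; it reports no verdict.
The state is a dict: "t": time; "q": joint angles; "dq": joint speeds; "joint_torque": joint torques, N m; "tool_pos": TCP position; "orientation": TCP orientation; "force": force on the tool from outside, world axes, zero at the start; "wrist_torque": the same for the moment, N m; "opening": finger opening in m.
Only numpy, scipy, OpenCV 4.12 (cv2) and the standard library are available. Lean on these libraries where they do the work, as an engineer would, in place of code of your own. Each camera call takes 0.05 s, during which the arm holds its last target.

## Task

Hang the bottle-cap sample board by its wire loop on the free-swinging hook of the display stand. First steady the hook: push it gently a little off plumb with one touch of the loop or a finger and hold it resting there until it is still; then bring the loop in over the hook's tip and press it gently down past the orange spring latch until it is fully home in the bend with the latch snapped shut above it. Test the hold with a steady downward pull of about 12 N for a second, without overloading the hook, then let go so that the board hangs level and nearly still; leave the bottles, the tub and the carton where they stand.

Things in the scene. Friction and masses are not known exactly. Their poses are not given: they have to be found in the camera images.
- stand: Fixed black steel stand like a gallows. Origin on the table right under the hook's pivot. x points from the hook back to the upright post (20 mm square, 150 mm behind the pivot, on a 130 x 140 x 12 mm foot); the hook's mouth opens to -x. The hook swings in this x-z plane. A 14 mm wide beam, 340 to 354 mm high, runs from the post to 9 mm past the pivot, with a slanting brace near the post.
- pivot (a point): The hook's pivot point on the stand, fixed, 330 mm above the table; axes as the stand's (x to the post, y along the pivot pin).
- hook (a joint): Swing of the hook about its pivot, rad: 0 hanging straight down (plumb), positive when its lower end is swung towards the post; -0.7 to 0.7. It hangs free; any knock sets it swinging (period about 0.6 s) with hardly any damping, so it does not stop by itself in time. About 200 g of slippery 8 mm round steel.
- hook_tip (a point): Moves with the hook: centre of the tip's rounded end. In the hook's frame (origin pivot, x to the post, z up) the centre line of the 8 mm bar runs in (x, z) mm: (0,0), (0,-25), (13,-45), shank down to (13,-114), bend bottom (0,-120), (-13,-114), (-13,-86), flared tip end (-21,-76). Throat 18 mm clear between shank and tip side.
- latch (a joint): Orange spring latch across the hook's mouth, rad: 0 shut, up to 1.25 as it is pushed down into the throat; springs shut by itself. Pushing it in with the loop takes about 3 to 8 N downward (the board's weight alone does not open it); after 15 to 20 mm the loop slips off its end and the latch snaps shut above it.
- latch_pin (a point): Moves with the hook: the latch's pin on the shank, 85 mm below the pivot and 13 mm towards the post. From here the latch, a 6 mm round bar 20 mm long, reaches level across to the tip side.
- hook_seat (a point): Moves with the hook: where the centre of the loop's wire lies when fully home in the bend, 112 mm below the pivot (27 mm below the latch). Its axes are the hook's: x towards the post, z up along the hook to the pivot, y along the pivot. The hook is overloaded above 22 N.
- board_center (a point): Grey plastic sample board, panel centre, 41.5 mm above its underside. 10 mm thick (x), 220 mm long (y), top edge 83 mm above the underside; stands upright on two feet (56 x 12 x 8 mm) at y = +-95 mm. Six caps, 26 mm across, 10 mm thick, on the -x face. 150 to 250 g, balanced. Two black upright grip posts, 20 mm square, on the top edge at y = +-85 mm, up to 119 mm above the underside.
- loop_top (a point): Peak of the board's loop of 6 mm steel wire: centre of the wire, 163 mm above the board's underside, mid-panel and in its plane (x = 0). From the panel's top edge two legs at y = +-22 mm rise to 130 mm above the underside, then lean in over (+-15, 156) to the peak (0, 163). Axes as the board's; either face may point to the robot when hung.
- bottle_a_mid (a point): Bystander: clear bottle with yellow cap, 58 mm across, 130 mm tall, point half-way up.
- bottle_b_mid (a point): Bystander: clear bottle with red cap, 58 mm across, 130 mm tall, point half-way up.
- bottle_c_mid (a point): Bystander: clear bottle with white cap, 58 mm across, 130 mm tall, point half-way up.
- tub_mid (a point): Bystander: clear round tub, 100 mm across, 40 mm tall, point half-way up.
- carton_mid (a point): Bystander: brown carton 110 x 90 x 45 mm, point half-way up.

How it is judged:
On the way, in this order (a step that is already met when the one before it is completed fails the run):
1. the hook is steadied: touched and held 0.06 to 0.4 rad off plumb, hardly moving (under 0.2 rad/s) for 0.4 s, before the loop is home (velocity of joint hook between -0.2 and 0.2 rad/s and contact force between hook and anything else above 0.02 N and z of loop_top in the frame of hook_seat above 0.01 m and (value of joint hook between 0.06 and 0.4 rad or value of joint hook between -0.4 and -0.06 rad)), for 0.4 s.
2. the loop is fully home with the latch shut above it, and the hook carries 10.5 to 18 N for 0.6 s (the pull test) (x of loop_top in the frame of hook_seat between -0.007 and 0.007 m and y of loop_top in the frame of hook_seat between -0.012 and 0.012 m and z of loop_top in the frame of hook_seat between -0.005 and 0.005 m and value of joint latch below 0.12 rad and contact force between hook and anything else between 10.5 and 18 N), for 0.6 s.
At the end, for the whole second after the job is handed in: The loop's wire peak is within 5 mm in height, 7 mm along the hook's plane and 12 mm across of the seat point, the latch is shut (under 0.12 rad), the hook hangs within 0.15 rad of straight down at under 0.6 rad/s, the board hangs upright within 0.2 rad, moves at under 0.12 m/s and is released (x of loop_top in the frame of hook_seat between -0.007 and 0.007 m and y of loop_top in the frame of hook_seat between -0.012 and 0.012 m and z of loop_top in the frame of hook_seat between -0.005 and 0.005 m and value of joint latch below 0.12 rad and velocity of joint hook between -0.6 and 0.6 rad/s and value of joint hook between -0.15 and 0.15 rad and angle between loop_top's own z axis and vertical below 0.2 rad and linear speed of board below 0.12 m/s and contact force between board and the fingers below 0.05 N); the robot touches nothing.
It fails at once if the hook or its latch is loaded with more than 22 N (contact force between hook and anything else above 22 N).
It fails at once if the robot strikes the stand with more than 25 N (contact force between stand and the arm above 25 N or contact force between stand and the fingers above 25 N).
It fails at once if a bystander is moved by more than 20 mm (distance of any of bottle_a_mid, bottle_b_mid, bottle_c_mid, tub_mid, carton_mid from where it was at the start of the episode above 0.02 m).
It also fails if it takes over 61 s, if anything falls off the work surface, if the arm or the gripper's body presses on something with over 40 N, if the wrist force passes 120 N, or if a joint passes its speed limit or range.

## Working session

There is one attempt and no reset: what is moved stays moved. The work goes in short steps, Python scripts to look and compute and a tool call to move; the robot and the scene stay as the last step left them, time stands still between calls to the robot, and variables do not carry over. Pictures are saved under pics/ and viewed, and the job is handed in when it is done.

Besides the shell and the picture viewer there is one more tool, called after "Request:" as name([rows], argument=value, ...), one row to a line, values as JSON. drive_tool: Moves the arm, as the interface text tells. Its arguments: {"type":"object","properties":{"increments":{"type":"array"},"squeeze":{"type":"number"}},"required":["increments"]}

```bash
ls; mkdir -p pics
python3 - <<'E'
from plant import robot
import cv2,json
s=robot.read_state(); print({k:(v if not hasattr(v,'tolist') else v.tolist()) for k,v in s.items()})
for n in ['scene','top','wrist']:
    c=robot.read_camera(n); cv2.imwrite(f'pics/{n}0.png',c['image'][:,:,::-1])
    print(n,{k:(v.tolist() if hasattr(v,'tolist') else v) for k,v in c.items() if k!='image'})
E
```

```text
pics
{'t': 0.0, 'q': [1.1235892975652364, 0.13117559576583399, 1.4892440116411756, 9.58706061294779e-07, 1.5229955075112485, -0.08540256288666999], 'dq': [-0.0017615730980071079, 0.0007520661663893374, 0.00012012214368683976, -0.00010871907201030775, 5.096973404385808e-05, 0.0007621562615482109], 'joint_torque': [0.0010122586536454037, -55.98166823387146, -49.17786240577698, 0.0771702965721488, 0.03497481462545693, -0.00015057063137646765], 'tool_pos': [0.2121361230600041, 0.5607012802072675, 0.24259815170430607], 'orientation': [-0.5651398150354938, -3.08985350630665, 0.0027609861380415565], 'force': [0.10899531423916414, -0.6669978151673901, 0.8464897489952575], 'wrist_torque': [-0.04640341473958673, -0.012550275982126605, -0.047476014138329074], 'opening': 0.093070678832171}
scene {'fx': 417.8828705699483, 'fy': 417.8828705699483, 'cx': 256.1952347954979, 'cy': 190.7117139359349, 'T': [[-0.5619840916444571, 0.6142387687285766, -0.5539716741218423, 1.1757756755451367], [0.8271132297203682, 0.42345529346530303, -0.36955286449675284, 0.3890752983056278], [0.0075885413681259836, -0.66
[... 192 characters left out ...]
[[-0.006100453216889439, -0.9991415031420393, 0.040976104861428164, 0.48957279121636654], [-0.99984180576848, 0.005409835811443461, -0.016943940336240516, -0.01617429954001827], [0.016707720017207557, -0.04107298839333992, -0.9990164471700488, 1.419736148495227], [0.0, 0.0, 0.0, 1.0]]}
wrist {'fx': 297.3186396354542, 'fy': 297.3186396354542, 'cx': 257.93287946206937, 'cy': 188.1624431102252, 'mount': [[-0.0007044898421841414, -0.9603968334171142, -0.27863493330241496, 0.07957861081512192], [0.9999995868309326, -0.0008366612989977874, 0.00035543752506443524, -0.0009505024959544084], [-0.0005744841387924607, -0.2786345677769535, 0.9603970260302372, -0.14168572268243038], [0.0, 0.0, 0.0, 1.0]]}
```

View pics/scene0.png

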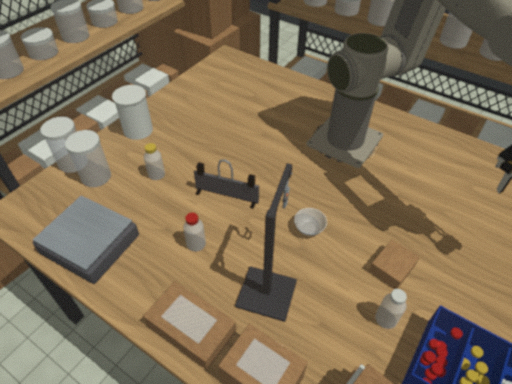

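View pics/top0.png

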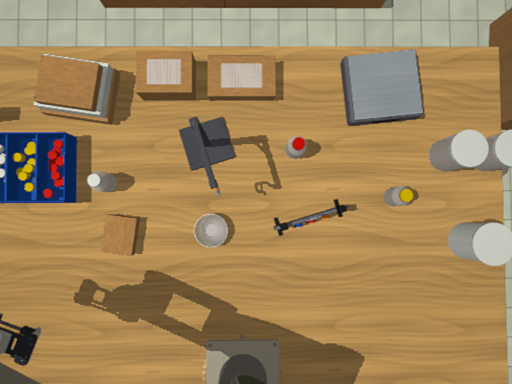

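View pics/wrist0.png

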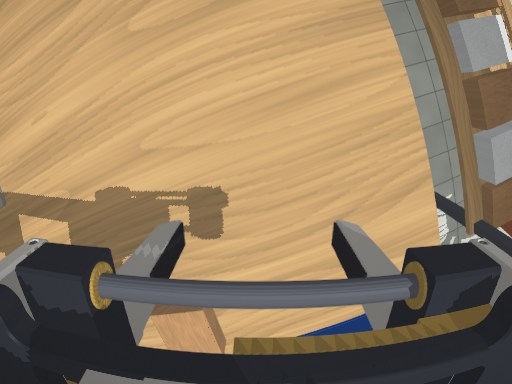

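Views: scene shows the board at about (227,185), the stand at (270,240) and the hook at (285,190). Top shows the board at (310,218), the stand at (205,150), the tub at (211,230) and the red bottle at (297,147). I'll zoom in on these.

```bash
cat > h.py <<'E'
import numpy as np,cv2
from plant import robot
def crop(img,x0,y0,x1,y1,s,name):
    im=cv2.resize(img[y0:y1,x0:x1,::-1],None,fx=s,fy=s,interpolation=cv2.INTER_CUBIC)
    for i in range(x0-x0%10+10,x1,10):
        cv2.line(im,((i-x0)*s,0),((i-x0)*s,6 if i%50 else 16),(0,0,255),1)
    for j in range(y0-y0%10+10,y1,10):
        cv2.line(im,(0,(j-y0)*s),(6 if j%50 else 16,(j-y0)*s),(0,0,255),1)
    cv2.imwrite(name,im)
def ray(c,u,v):
    T=np.array(c['T']);d=T[:3,:3]@np.array([(u-c['cx'])/c['fx'],(v-c['cy'])/c['fy'],1.]);return T[:3,3],d
def atz(c,u,v,z):
    o,d=ray(c,u,v);return o+d*(z-o[2])/d[2]
def proj(c,p):
    T=np.array(c['T']);q=T[:3,:3].T@(np.asarray(p,float)-T[:3,3]);return np.array([c['cx']+c['fx']*q[0]/q[2],c['cy']+c['fy']*q[1]/q[2]])
def tri(c1,p1,c2,p2):
    A=[];b=[]
    for c,p in((c1,p1),(c2,p2)):
        o,d=ray(c,*p);d=d/np.linalg.norm(d);M=np.eye(3)-np.outer(d,d);A.append(M);b.append(M@o)
    x=np.linalg.solve(sum(A),sum(b));
    return x,[np.linalg.norm(M@x-bb) for M,bb in zip(A,b)]
E
python3 - <<'E'
from h import *
import pickle
cs=[]
for i in range(4):
    cs.append({n:robot.read_camera(n) for n in('top','scene')})
pickle.dump(cs,open('c0.pkl','wb'))
t=cs[0]['top']['image'];s=cs[0]['scene']['image']
crop(t,170,100,370,250,4,'pics/t1.png')
crop(s,180,130,340,250,5,'pics/s1.png')
ims=[cv2.resize(c['scene']['image'][150:240,260:320,::-1],None,fx=3,fy=3) for c in cs]
cv2.imwrite('pics/sw1.png',np.hstack(ims))
E
```

```text
(no output)
```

View pics/t1.png

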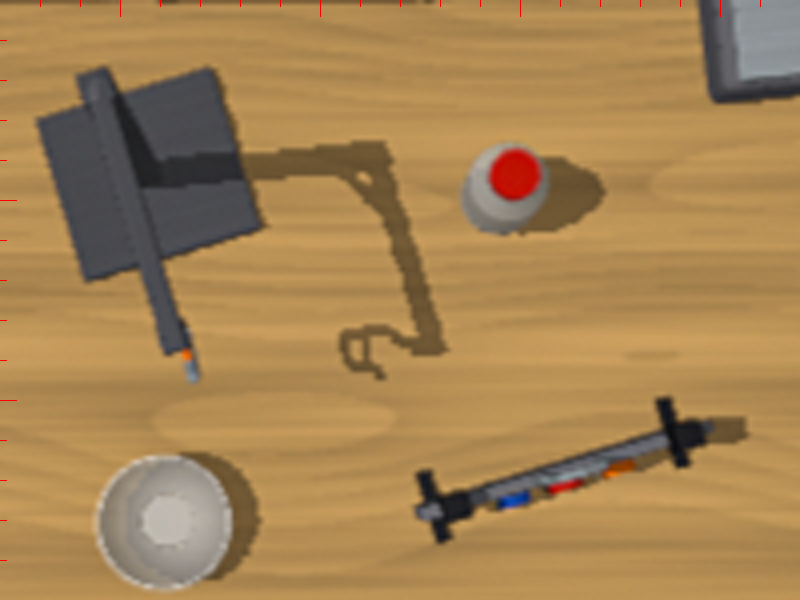

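View pics/s1.png

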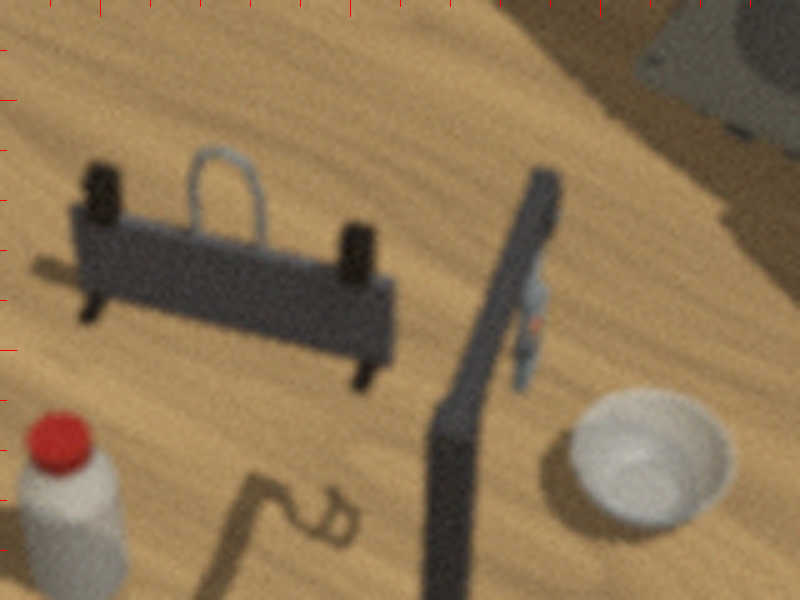

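View pics/sw1.png

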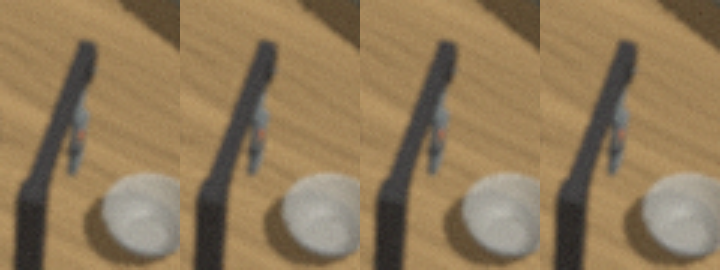

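Run:
```python
from h import *
import pickle
from scipy.optimize import least_squares
cs=pickle.load(open('c0.pkl','rb'));t=cs[0]['top'];s=cs[0]['scene']
T=lambda a,b:(170+a/4-.375,100+b/4-.375)
S=lambda a,b:(180+a/5-.4,130+b/5-.4)
def W(p,l):
    x,y,a=p[:3];c,n=np.cos(a),np.sin(a);return [x+c*l[0]-n*l[1],y+n*l[0]+c*l[1],l[2]]
def fit(obs,p0):
    f=lambda p:np.concatenate([proj(c,W(p,l))-np.array(q) for c,l,q in obs])
    r=least_squares(f,p0,loss='soft_l1');return r.x,f(r.x).reshape(-1,2)
board=[(t,(0,85,.119),T(457,505)),(t,(0,-85,.119),T(690,434)),
(s,(0,85,.119),S(358,230)),(s,(0,-85,.119),S(103,168)),(s,(0,0,.163),S(228,152)),
(s,(5,110,.083),S(395,281)),(s,(5,-110,.083),S(72,208)),(s,(5,110,0.0),S(390,366))]
board=[(c,(l[0]/1000,l[1]/1000,l[2]),q) for c,l,q in board]
p,r=fit(board,[.45,-.12,.3]);print('board',p.round(4));print(r.round(1).tolist())
stand=[(t,(-.009,.007,.354),T(163,355)),(t,(-.009,-.007,.354),T(190,347)),
(s,(-.009,.0,.354),S(546,170)),(t,(.160,.010,.354),T(77,76)),(t,(.160,-.010,.354),T(109,67)),
]
q,r=fit(stand,[.5,.1,.3]);print('stand',q.round(4));print(r.round(1).tolist())
for n,(a,b) in dict(f1=(37,120),f2=(212,68),f3=(263,228),f4=(86,282)).items():
    w=atz(t,*T(a,b),.012);d=w[:2]-q[:2];c,n2=np.cos(q[2]),np.sin(q[2]);print(n,(c*d[0]+n2*d[1]).round(4),(-n2*d[0]+c*d[1]).round(4))
print('tub',atz(t,*T(165,520),.04),'bottle b',atz(t,*T(515,175),.13))
# carton etc
np.save('fit.npy',np.array([p,q]))
```

```text
board [ 0.4692 -0.1988  0.2954]
[[-0.0, 1.1], [-0.1, 0.7], [0.1, 0.1], [-0.3, 0.6], [-0.6, -0.5], [-0.1, 0.7], [-0.9, 0.0], [0.6, 0.8]]
stand [0.5518 0.062  0.2871]
[[0.5, 0.1], [-0.3, 0.3], [0.2, -1.3], [-0.4, -0.4], [0.0, -0.7]]
f1 0.2125 0.0693
f2 0.2127 -0.0683
f3 0.0853 -0.0704
f4 0.0845 0.0688
tub [0.43551306 0.090829   0.04      ] bottle b [ 0.67593829 -0.15892342  0.13      ]
```

```bash
cat >> h.py <<'E'
from scipy.spatial.transform import Rotation as Ro
def goalR(psi,th):
    ey=np.array([-np.sin(psi),np.cos(psi),0]);ex=np.array([np.cos(psi),np.sin(psi),0]);ez=np.array([0,0,1.])
    x=np.cos(th)*ey-np.sin(th)*ez; z=-np.cos(th)*ez-np.sin(th)*ey
    return np.stack([x,ex,z],1)
def inc(pos,R,st=None):
    st=st or robot.read_state()
    d=(np.array(pos)-st['tool_pos'])/.025
    rv=(Ro.from_matrix(R)*Ro.from_rotvec(st['orientation']).inv()).as_rotvec()
    return d.round(3),rv.round(4)
E
python3 - <<'E'
from h import *
p,q=np.load('fit.npy')
R=goalR(p[2],.2); 
post=np.array([p[0]-.085*np.sin(p[2]),p[1]+.085*np.cos(p[2]),.101])
tcp=post-R[:,2]*.006
print(post,tcp,np.linalg.det(R))
up=tcp-R[:,2]*.14
print(up,inc(up,R), (tcp-up)/.025)
print((Ro.from_matrix(goalR(p[2],0))*Ro.from_rotvec(robot.read_state()['orientation']).inv()).as_rotvec())
E
```

```text
[ 0.44447079 -0.11744886  0.101     ] [ 0.44412378 -0.11630847  0.1068804 ] 1.0000000000000002
[ 0.43602696 -0.08969938  0.24408972] (array([ 8.9470e+00, -2.6035e+01,  1.9000e-02]), array([-0.1513, -0.1415, -0.9105])) [ 0.32387283 -1.06436366 -5.48837284]
[-2.23205796e-05 -8.36490380e-06 -9.13622967e-01]
```

Request:
drive_tool([
  [0, 2, -6, 0.3, -0.02, -0.02, -0.12],
  [0, 4, -12, 0.3, -0.04, -0.04, -0.24],
  [0, 6.5, -20, 0.3, -0.08, -0.07, -0.45],
  [0, 8.95, -26.04, 0.02, -0.1513, -0.1415, -0.9105],
  [0, 8.95, -26.04, 0.02, -0.1513, -0.1415, -0.9105],
  [0, 8.95, -26.04, 0.02, -0.1513, -0.1415, -0.9105],
  [0, 8.95, -26.04, 0.02, -0.1513, -0.1415, -0.9105],
  [0, 8.95, -26.04, 0.02, -0.1513, -0.1415, -0.9105],
  [0, 8.95, -26.04, 0.02, -0.1513, -0.1415, -0.9105],
  [0, 8.95, -26.04, 0.02, -0.1513, -0.1415, -0.9105],
  [0, 8.95, -26.04, 0.02, -0.1513, -0.1415, -0.9105],
  [0, 8.95, -26.04, 0.02, -0.1513, -0.1415, -0.9105],
  [0, 8.95, -26.04, 0.02, -0.1513, -0.1415, -0.9105],
  [0, 8.95, -26.04, 0.02, -0.1513, -0.1415, -0.9105],
  [0, 8.95, -26.04, 0.02, -0.1513, -0.1415, -0.9105],
  [0, 8.95, -26.04, 0.02, -0.1513, -0.1415, -0.9105],
  [0, 8.95, -26.04, 0.02, -0.1513, -0.1415, -0.9105],
  [0, 8.95, -26.04, 0.02, -0.1513, -0.1415, -0.9105],
  [0, 8.95, -26.04, 0.02, -0.1513, -0.1415, -0.9105],
  [0, 8.95, -26.04, 0.02, -0.1513, -0.1415, -0.9105],
], squeeze=20)

```text
t: 2.22
tool_pos: [0.4358, -0.0894, 0.244]
orientation: [1.773, 2.391, -0.178]
force: [0.3, 0.3, 0.4]
opening: 0.0926
```

```bash
cat >> h.py <<'E'
def wproj(c,st,p):
    M=np.array(c['mount']);R=Ro.from_rotvec(st['orientation']).as_matrix()
    pt=R.T@(np.asarray(p,float)-st['tool_pos']);pc=M[:3,:3].T@(pt-M[:3,3])
    th=np.arctan2(np.hypot(pc[0],pc[1]),pc[2]);ph=np.arctan2(pc[1],pc[0])
    return np.array([c['cx']+c['fx']*th*np.cos(ph),c['cy']+c['fy']*th*np.sin(ph)])
E
python3 - <<'E'
from h import *
p,q=np.load('fit.npy')
s=robot.read_state();print(s['t'],s['tool_pos'],s['force'],s['q'])
c=robot.read_camera('wrist');im=c['image'][:,:,::-1].copy();im=cv2.resize(im,None,fx=1.5,fy=1.5)
co,si=np.cos(p[2]),np.sin(p[2])
for l in [(.01,.075,.119),(.01,.095,.119),(-.01,.075,.119),(-.01,.095,.119),(0,0,.163),(0,-.085,.119)]:
    w=[p[0]+co*l[0]-si*l[1],p[1]+si*l[0]+co*l[1],l[2]];u=wproj(c,s,w);print(l,u.round(1))
    cv2.circle(im,tuple(int(v*1.5) for v in u),3,(0,255,255),1)
cv2.imwrite('pics/w1.png',im)
E
```

```text
2.2167 [ 0.43583456 -0.08939175  0.24404316] [0.26229473 0.30819251 0.39574898] [-0.17755422 -0.38696296  1.97366483 -0.17843516  1.46504955 -0.46153161]
(0.01, 0.075, 0.119) [270.7 201. ]
(0.01, 0.095, 0.119) [271.1 182.4]
(-0.01, 0.075, 0.119) [250. 201.]
(-0.01, 0.095, 0.119) [249.7 182.5]
(0, 0, 0.163) [260.3 288.5]
(0, -0.085, 0.119) [259.9 308.2]
```

View pics/w1.png

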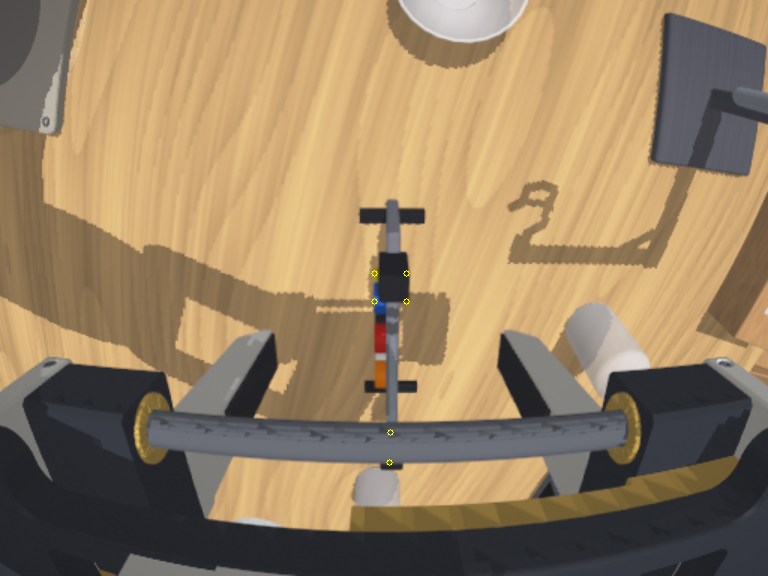

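Request:
drive_tool([
  [0, 0.16, -0.53, -2.7, 0, 0, 0],
  [0, 0.32, -1.08, -5.49, 0, 0, 0],
  [0, 0.32, -1.08, -5.49, 0, 0, 0],
  [0, 0.32, -1.08, -5.49, 0, 0, 0],
  [0, 0.32, -1.08, -5.49, 0, 0, 0],
  [0, 0.32, -1.08, -5.49, 0, 0, 0],
  [0, 0.32, -1.08, -5.49, 0, 0, 0],
])

```text
t: 2.85
tool_pos: [0.4454, -0.1162, 0.1089]
orientation: [1.769, 2.39, -0.176]
force: [-0.0, 0.4, 0.4]
opening: 0.0933
```

Run:
```python
from h import *
s=robot.read_state();print(s['t'],s['tool_pos'],s['force'])
c=robot.read_camera('wrist');cv2.imwrite('pics/w2.png',cv2.resize(c['image'][:,:,::-1],None,fx=1.5,fy=1.5))
```

```text
2.85 [ 0.44539547 -0.11620181  0.10888896] [-0.03204016  0.40508338  0.42262079]
```

View pics/w2.png

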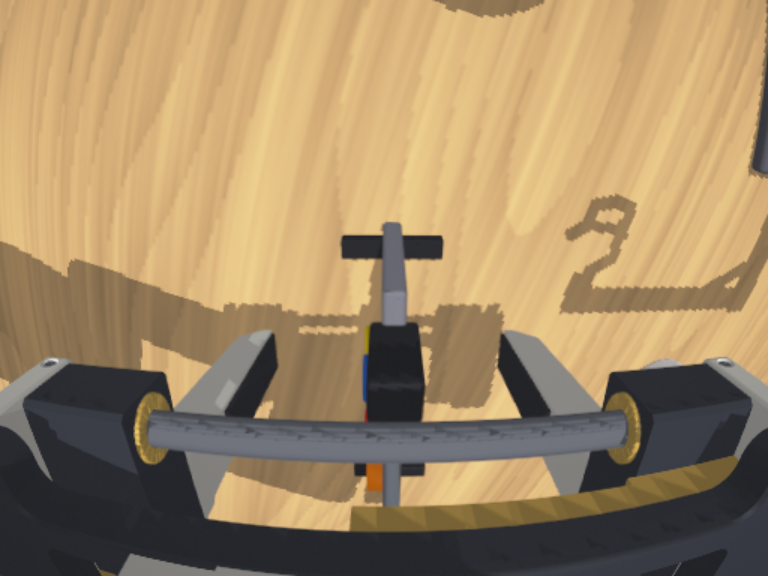

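Request:
drive_tool([
  [0, 0.06, 0.02, 0, 0, 0, 0],
  [0, 0.06, 0.02, 0, 0, 0, 0],
  [1, 0.06, 0.02, 0, 0, 0, 0],
  [1, 0.06, 0.02, 0, 0, 0, 0],
  [1, 0.06, 0.02, 0, 0, 0, 0],
  [1, 0.06, 0.02, 0, 0, 0, 0],
  [1, 0.06, 0.02, 0, 0, 0, 0],
  [1, 0.06, 0.02, 0, 0, 0, 0],
  [1, 0.06, 0.02, 0, 0, 0, 0],
  [1, 0.06, 0.02, 0, 0, 0, 0],
], squeeze=60)

```text
t: 3.73
tool_pos: [0.4455, -0.1164, 0.1068]
orientation: [1.772, 2.391, -0.178]
force: [0.4, -0.1, 0.5]
opening: 0.0443
```

Run:
```python
from h import *
s=robot.read_state();print(s['t'],s['tool_pos'],s['orientation'],s['force'],s['opening'],s['wrist_torque'])
c=robot.read_camera('scene');crop(c['image'],150,120,320,250,4,'pics/s2.png')
c=robot.read_camera('wrist');cv2.imwrite('pics/w3.png',cv2.resize(c['image'][:,:,::-1],None,fx=1.5,fy=1.5))
```

```text
3.7333 [ 0.44553854 -0.11636356  0.10682637] [ 1.77178128  2.39086064 -0.17802122] [ 0.37285699 -0.07408277  0.54766284] 0.044347992984307534 [ 0.04277439  0.06237756 -0.03464957]
```

View pics/s2.png

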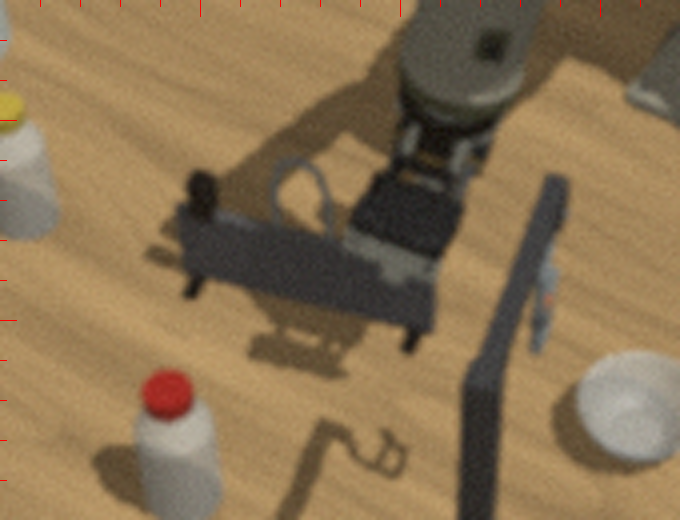

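View pics/w3.png

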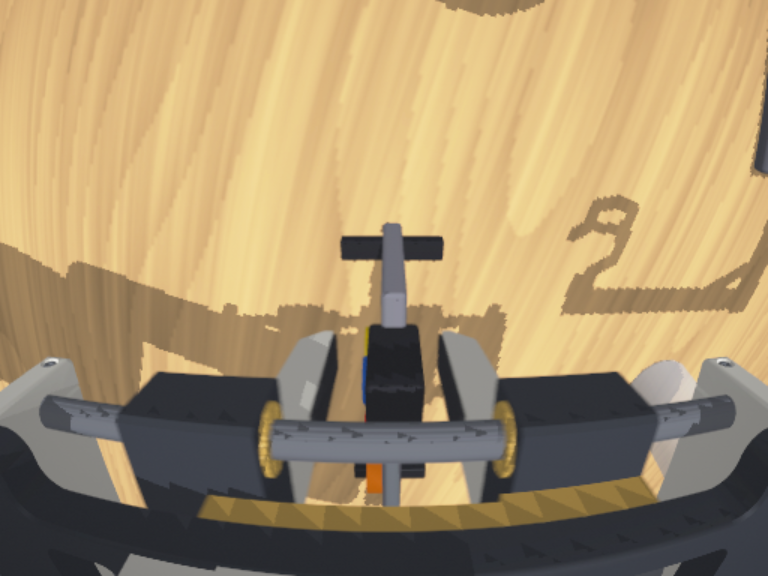

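Request:
drive_tool([
  [1, 0.08, 0.03, 0, 0, 0, 0],
  [1, 0.08, 0.03, 0, 0, 0, 0],
  [1, 0.08, 0.03, 0, 0, 0, 0],
  [1, 0.08, 0.03, 0, 0, 0, 0],
  [1, 0.08, 0.03, 0, 0, 0, 0],
  [1, 0.08, 0.03, 0, 0, 0, 0],
  [1, 0.08, 0.03, 0, 0, 0, 0],
  [1, 0.08, 0.03, 0, 0, 0, 0],
], squeeze=60)

```text
t: 4.5
tool_pos: [0.4477, -0.1156, 0.107]
orientation: [1.771, 2.391, -0.178]
force: [-0.0, 0.0, 0.6]
opening: 0.0197
```

Request:
drive_tool([
  [1, 0, 0, 0.3, 0, 0, 0],
  [1, 0, 0, 0.8, 0, 0, 0],
  [1, 0, 0, 1.5, 0, 0, 0],
  [1, 0, 0, 2.3, 0, 0, 0],
  [1, 0, 0, 3.1, 0, 0, 0],
  [1, 0, 0, 3.9, 0, 0, 0],
  [1, 0, 0, 4.6, 0, 0, 0],
  [1, 0, 0, 4.6, 0, 0, 0],
  [1, 0, 0, 4.6, 0, 0, 0],
  [1, 0, 0, 4.6, 0, 0, 0],
])

```text
t: 5.33
tool_pos: [0.447, -0.1154, 0.2207]
orientation: [1.772, 2.392, -0.179]
force: [0.0, 0.4, -3.0]
opening: 0.0197
```

Run:
```python
from h import *
import pickle
s=robot.read_state();print(s['t'],s['tool_pos'],s['orientation'],s['force'],s['opening'],s['wrist_torque'])
c={n:robot.read_camera(n) for n in('top','scene','wrist')};c['st']=s;pickle.dump(c,open('c1.pkl','wb'))
crop(c['scene']['image'],180,90,340,210,5,'pics/s3.png')
crop(c['top']['image'],200,150,360,270,5,'pics/t3.png')
```

```text
5.3333 [ 0.44700673 -0.11540198  0.22065426] [ 1.77235658  2.39212992 -0.17869473] [ 0.04277142  0.40006385 -2.9851639 ] 0.019733896126382777 [ 0.22830792  0.12196333 -0.00671245]
```

View pics/s3.png

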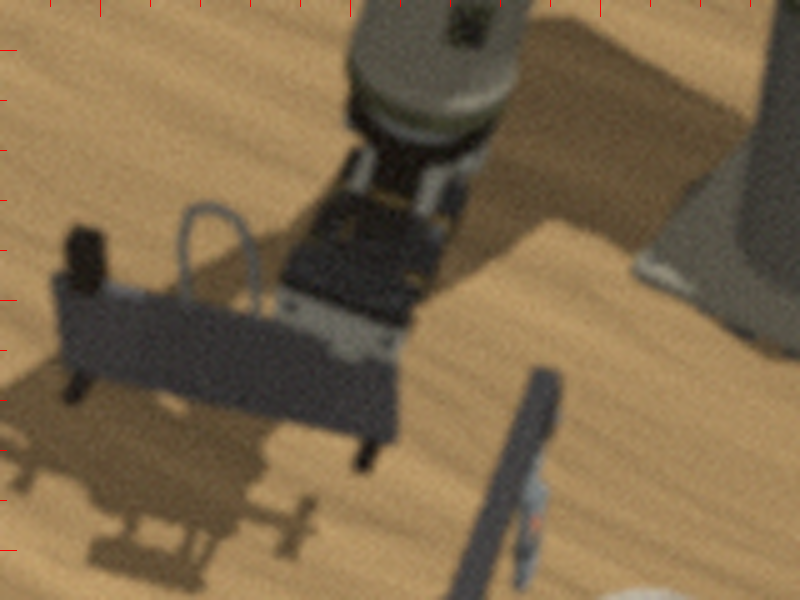

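View pics/t3.png

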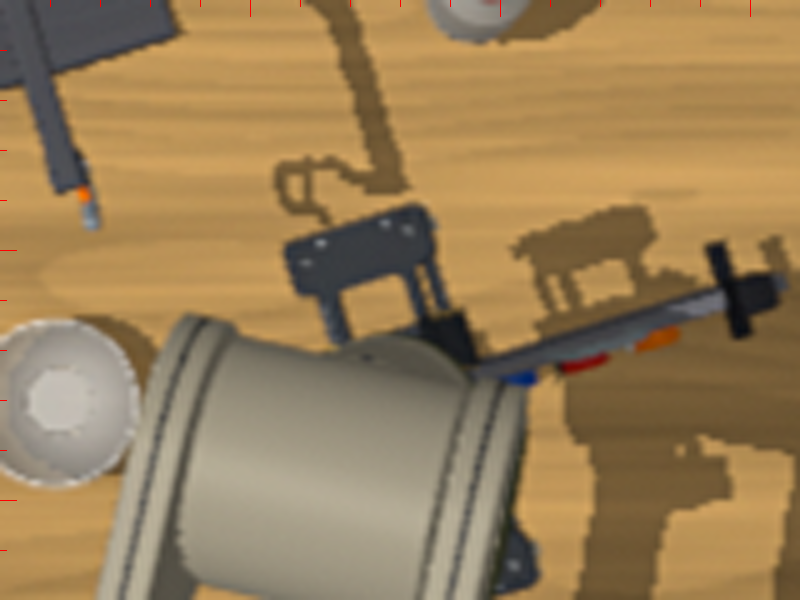

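```bash
cat >> h.py <<'E'
from scipy.optimize import least_squares
def Wp(p,l):
    # p: x,y,z of underside centre, yaw, roll(about board x), pitch
    R=Ro.from_euler('ZYX',[p[3],p[5],p[4]]).as_matrix();return np.array(p[:3])+R@np.array(l,float)
def fit6(obs,p0,free=(0,1,2,3,4)):
    free=list(free)
    def full(v):
        p=np.array(p0,float);p[free]=v;return p
    f=lambda v:np.concatenate([proj(c,Wp(full(v),l))-np.array(q) for c,l,q in obs])
    r=least_squares(f,np.array(p0)[free],loss='soft_l1');return full(r.x),f(r.x).reshape(-1,2)
E
python3 - <<'E'
from h import *
import pickle
c=pickle.load(open('c1.pkl','rb'));t=c['top'];s=c['scene']
T=lambda a,b:(200+a/5-.4,150+b/5-.4)
S=lambda a,b:(180+a/5-.4,90+b/5-.4)
obs=[(t,(0,-.085,.119),T(760,292)),(s,(0,-.085,.119),S(87,234)),(s,(0,0,.163),S(210,206)),(s,(.005,-.11,.083),S(55,273)),(s,(.005,-.11,.0),S(65,366)),(s,(.005,.11,0),S(394,440)),(s,(.005,.11,.083),S(402,338))]
p,r=fit6(obs,[.47,-.2,.11,.295,0,0]);print(p.round(4));print(r.round(1).tolist())
print('looptop',Wp(p,(0,0,.163)))
st=c['st'];p0=np.load('fit.npy')[0]
R=Ro.from_rotvec(st['orientation']).as_matrix();print(R.T@(Wp(p,(0,0,.163))-st['tool_pos']), R.T@(np.array([p0[0],p0[1],.163])-[.4477,-.1156,.107]))
print(goalR(.295,.2)-R)
E
```

```text
[ 0.4671 -0.1976  0.1177  0.3151  0.0164  0.    ]
[[-0.2, 0.6], [-0.8, -0.8], [0.9, -1.8], [-1.4, 0.2], [-0.1, 1.3], [1.1, 0.1], [-0.5, 0.8]]
looptop [ 0.46790445 -0.20015061  0.28063177]
[-0.09730201 -0.00475698 -0.0415456 ] [-0.0952089  -0.00370069 -0.03791176]
[[ 6.31019833e-04  1.00077159e-04  1.47759106e-03]
 [ 7.98155786e-06 -3.25896555e-04 -4.59922880e-04]
 [-8.70284563e-04  1.37463654e-03  1.75049353e-04]]
```

Request:
drive_tool([
  [1, -0.1, 0.3, 0, 0, 0, 0],
  [1, -0.3, 1.0, 0, 0, 0, 0],
  [1, -0.56, 1.9, 0, 0, 0, 0],
  [1, -0.86, 2.9, 0, 0, 0, 0],
  [1, -1.15, 3.9, 0, 0, 0, 0],
  [1, -1.45, 4.9, 0, 0, 0, 0],
  [1, -1.74, 5.9, 0, 0, 0, 0],
  [1, -2.04, 6.9, 0, 0, 0, 0],
  [1, -2.3, 7.8, 0, 0, 0, 0],
  [1, -2.5, 8.4, 0, 0, 0, 0],
  [1, -2.57, 8.71, 0, 0, 0, 0],
  [1, -2.57, 8.71, 0, 0, 0, 0],
  [1, -2.57, 8.71, 0, 0, 0, 0],
  [1, -2.57, 8.71, 0, 0, 0, 0],
  [1, -2.57, 8.71, 0, 0, 0, 0],
])

```text
t: 6.73
tool_pos: [0.3835, 0.1013, 0.2218]
orientation: [1.773, 2.39, -0.179]
force: [-0.3, -0.0, -1.7]
opening: 0.0194
```

Run:
```python
from h import *
import pickle
s=robot.read_state();print(s['t'],s['tool_pos'],s['orientation'],s['force'],s['opening'],s['wrist_torque'])
c={n:robot.read_camera(n) for n in('top','scene','wrist')};c['st']=s;pickle.dump(c,open('c2.pkl','wb'))
crop(c['scene']['image'],200,90,360,210,5,'pics/s4.png')
crop(c['top']['image'],160,130,320,250,5,'pics/t4.png')
cv2.imwrite('pics/w4.png',cv2.resize(c['wrist']['image'][:,:,::-1],None,fx=1.5,fy=1.5))
```

```text
6.7333 [0.38352479 0.10134501 0.22177851] [ 1.77303941  2.38968533 -0.17855218] [-0.2974706  -0.02367676 -1.66441217] 0.019444340265195974 [0.22160779 0.12759832 0.02161964]
```

View pics/s4.png

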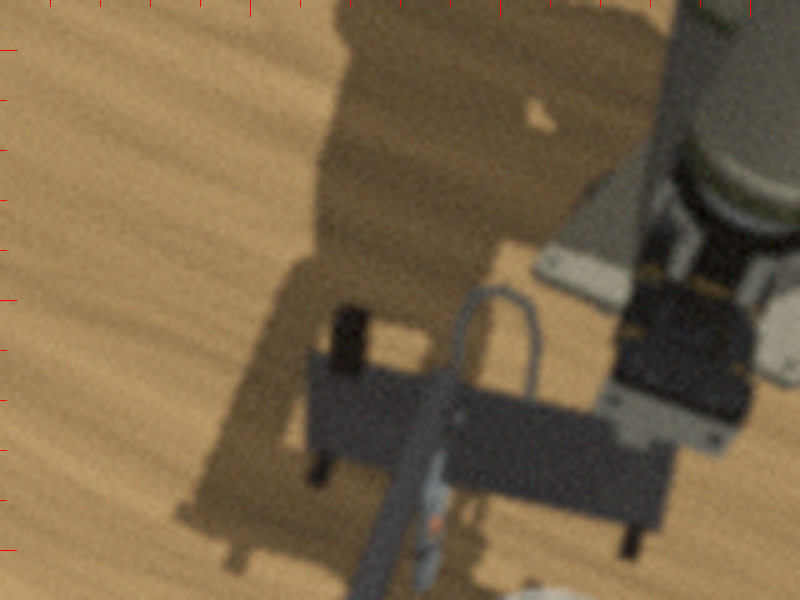

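View pics/t4.png

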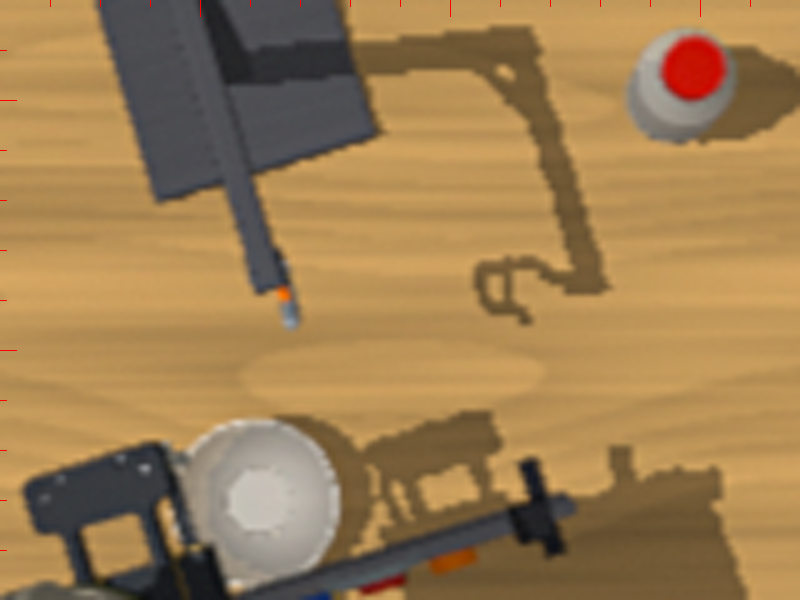

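View pics/w4.png

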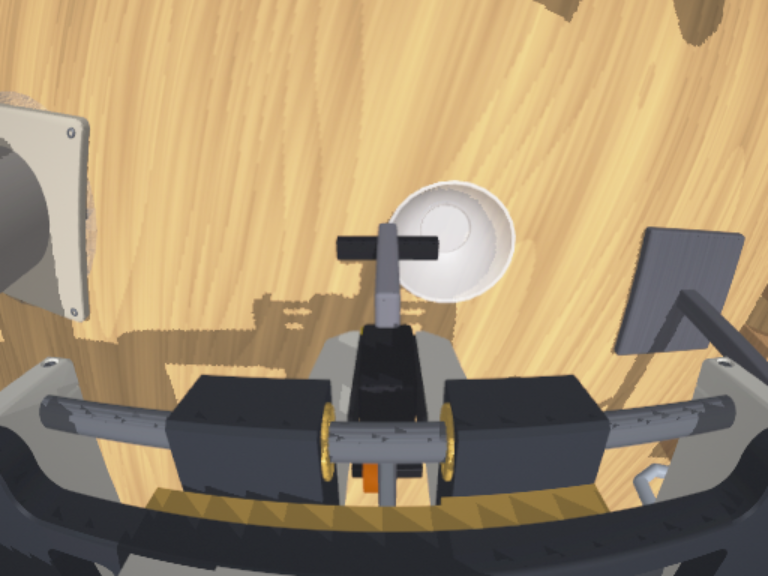

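Run:
```python
from h import *
import pickle
c=pickle.load(open('c2.pkl','rb'));t=c['top'];s=c['scene']
T=lambda a,b:(160+a/5-.4,130+b/5-.4)
S=lambda a,b:(200+a/5-.4,90+b/5-.4)
obs=[(t,(0,-.085,.119),T(533,510)),(s,(0,-.085,.119),S(352,312)),(s,(0,0,.163),S(497,290)),(s,(.005,-.11,.083),S(308,351)),(s,(.005,-.11,.0),S(306,448)),(s,(.005,.11,0),S(660,528)),(s,(.005,.11,.083),S(675,437))]
p,r=fit6(obs,[.4,.02,.11,.295,0,0]);print(p.round(4));print(r.round(1).tolist())
L=Wp(p,(0,0,.163));print('looptop',L)
st=c['st']
R=Ro.from_rotvec(st['orientation']).as_matrix();print(R.T@(L-st['tool_pos']))
L2=st['tool_pos']+R@[-.0956,-.001,-.0378];print('tool-based',L2)
q=np.load('fit.npy')[1]
co,si=np.cos(q[2]),np.sin(q[2])
for l in(L,L2):
  d=l[:2]-q[:2];print('stand frame',co*d[0]+si*d[1],-si*d[0]+co*d[1],l[2]-.33)
```

```text
[0.4119 0.0213 0.1244 0.2729 0.0199 0.    ]
[[-0.2, 0.8], [-1.0, -0.4], [0.3, -1.6], [-1.1, 0.3], [-0.6, 0.7], [0.3, 1.6], [0.9, -0.0]]
looptop [0.41276348 0.01814223 0.28737218]
[-0.09939763  0.00384561 -0.04674887]
tool-based [0.40756074 0.01859423 0.27784794]
stand frame -0.145778729398465 -0.0027320888679187097 -0.04262781907680091
stand frame -0.15064043560812718 -0.0008250882425650877 -0.05215206477303824
```

Request:
drive_tool([
  [1, 0.2, 0.06, 0, 0, 0, 0],
  [1, 0.6, 0.18, 0, 0, 0, 0],
  [1, 1.1, 0.32, 0, 0, 0, 0],
  [1, 1.7, 0.5, 0, 0, 0, 0],
  [1, 2.3, 0.68, 0, 0, 0, 0],
  [1, 2.8, 0.83, 0, 0, 0, 0],
  [1, 3.2, 0.95, 0, 0, 0, 0],
  [1, 3.45, 1.02, 0, 0, 0, 0],
  [1, 3.45, 1.02, 0, 0, 0, 0],
  [1, 3.45, 1.02, 0, 0, 0, 0],
  [1, 3.45, 1.02, 0, 0, 0, 0],
  [1, 3.45, 1.02, 0, 0, 0, 0],
])

```text
t: 7.88
tool_pos: [0.4692, 0.1275, 0.2219]
orientation: [1.772, 2.391, -0.178]
force: [0.7, -0.8, -1.7]
opening: 0.0196
```

```bash
cat > look.py <<'E'
from h import *
import pickle,sys
k=sys.argv[1]
s=robot.read_state();print(s['t'],s['tool_pos'].__repr__(),s['orientation'],np.round(s['force'],2),s['opening'],np.round(s['wrist_torque'],3))
c={n:robot.read_camera(n) for n in('top','scene','wrist')};c['st']=s;pickle.dump(c,open(f'c{k}.pkl','wb'))
crop(c['scene']['image'],230,120,350,210,6,f'pics/s{k}.png')
crop(c['top']['image'],180,160,280,235,8,f'pics/t{k}.png')
im=c['wrist']['image'][200:350,380:500,::-1];cv2.imwrite(f'pics/w{k}.png',cv2.resize(im,None,fx=4,fy=4,interpolation=cv2.INTER_CUBIC))
E
python3 look.py 5
```

```text
7.8833 array([0.46920013, 0.12750429, 0.22186867]) [ 1.77175372  2.39080345 -0.17809719] [ 0.67 -0.83 -1.67] 0.019581607863945978 [ 0.245  0.068 -0.013]
```

View pics/s5.png

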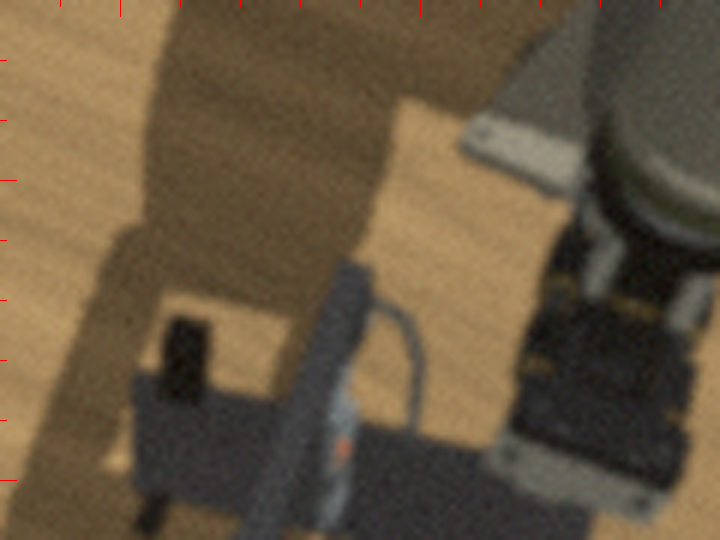

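View pics/t5.png

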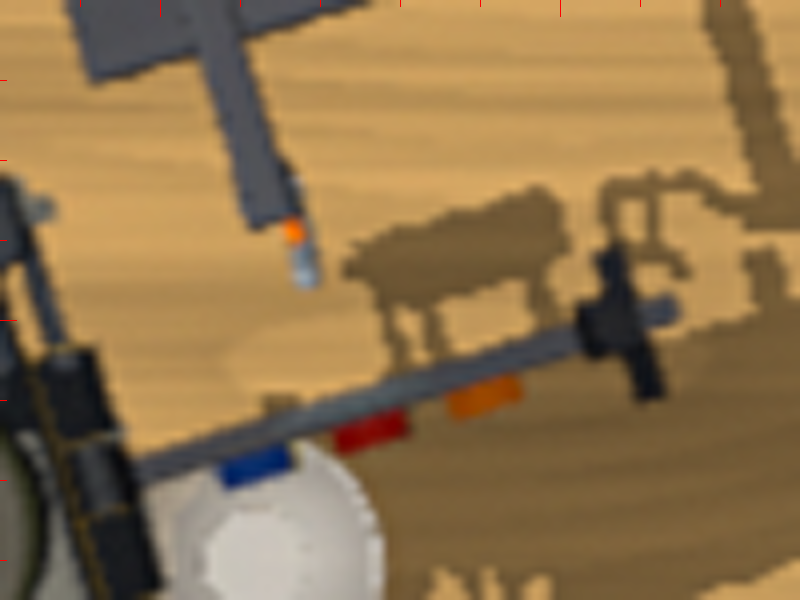

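View pics/w5.png

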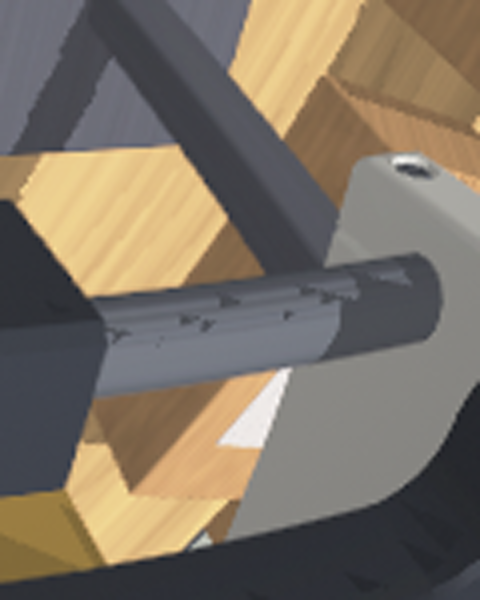

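Run:
```python
from h import *
import pickle
c=pickle.load(open('c5.pkl','rb'));t=c['top'];s=c['scene'];st=c['st'];q=np.load('fit.npy')[1]
T=lambda a,b:(180+a/8-.44,160+b/8-.44)
S=lambda a,b:(230+a/6-.42,120+b/6-.42)
co,si=np.cos(q[2]),np.sin(q[2])
def sf(w): d=w[:2]-q[:2];return np.round([co*d[0]+si*d[1],-si*d[0]+co*d[1],w[2]-.33],4)
def ws(l): return np.array([q[0]+co*l[0]-si*l[1],q[1]+si*l[0]+co*l[1],.33+l[2]])
R=Ro.from_rotvec(st['orientation']).as_matrix()
L=st['tool_pos']+R@[-.0956,-.001,-.0378];print('tool-based loop',sf(L))
print('top tip seen',T(308,287),'model tip outer edge',proj(t,ws((-.024,0,-.074))),'latch mid',proj(t,ws((-.004,0,-.082))),'seen',T(294,231))
print('scene hook bottom seen',S(328,525),proj(s,ws((0,0,-.124))),'latch',proj(s,ws((0,0,-.085))),'seen',S(342,450))
print('scene beam end top', S(352,262), proj(s,ws((-.009,0,.024))))
B=lambda y,z:L+np.array([-np.sin(.295)*y,np.cos(.295)*y,z-.163])
print('post top model(top)',proj(t,B(-.085,.119)),'seen',T(603,328)); print('end', proj(t,B(-.11,.083)),T(672,308))
print('post scene',proj(s,B(-.085,.119)),S(186,325)); print('corner TL',proj(s,B(-.11,.083)),S(136,373))
# height from two-view triangulation of post
print('tri post',sf(tri(t,T(603,328),s,S(187,325))[0]),sf(B(-.085,.119)))
print('tri tip/hook latch',sf(tri(t,T(294,231),s,S(342,450))[0]))
```

```text
tool-based loop [-0.061  -0.     -0.0521]
top tip seen (218.06, 195.435) model tip outer edge [218.39086382 195.33649931] latch mid [216.29861692 187.79241311] seen (216.31, 188.435)
scene hook bottom seen (284.24666666666667, 207.08) [284.40022492 205.16164823] latch [285.28744364 195.36042466] seen (286.58, 194.58)
scene beam end top (288.24666666666667, 163.24666666666667) [289.02033659 162.34299733]
post top model(top) [255.23543069 199.66377411] seen (254.935, 200.56)
end [264.14353792 197.16047399] (263.56, 198.06)
post scene [260.42638966 174.67802809] (260.58, 173.74666666666667)
corner TL [251.60917565 181.71441311] (252.24666666666667, 181.74666666666667)
tri post [-0.0621 -0.0841 -0.094 ] [-0.0603 -0.085  -0.0961]
tri tip/hook latch [-0.0054  0.0014 -0.0873]
```

Request:
drive_tool([
  [1, 0.2, 0.06, -0.1, 0, 0, 0],
  [1, 0.5, 0.15, -0.24, 0, 0, 0],
  [1, 0.8, 0.24, -0.24, 0, 0, 0],
  [1, 1.1, 0.33, -0.24, 0, 0, 0],
  [1, 1.4, 0.42, -0.24, 0, 0, 0],
  [1, 1.65, 0.49, -0.24, 0, 0, 0],
  [1, 1.85, 0.55, -0.24, 0, 0, 0],
  [1, 2.0, 0.6, -0.24, 0, 0, 0],
  [1, 2.1, 0.625, -0.24, 0, 0, 0],
  [1, 2.18, 0.645, -0.24, 0, 0, 0],
  [1, 2.22, 0.66, -0.24, 0, 0, 0],
  [1, 2.22, 0.66, -0.24, 0, 0, 0],
  [1, 2.22, 0.66, -0.24, 0, 0, 0],
  [1, 2.22, 0.66, -0.24, 0, 0, 0],
])

```text
t: 9.2
tool_pos: [0.5249, 0.1441, 0.2159]
orientation: [1.772, 2.391, -0.178]
force: [0.4, 0.0, -1.3]
opening: 0.0198
```

```bash
python3 look.py 6
```

```text
9.2 array([0.524944  , 0.14412164, 0.21592479]) [ 1.77162248  2.39083691 -0.17790705] [ 0.39  0.05 -1.27] 0.019845838464119844 [0.166 0.078 0.034]
```

View pics/s6.png

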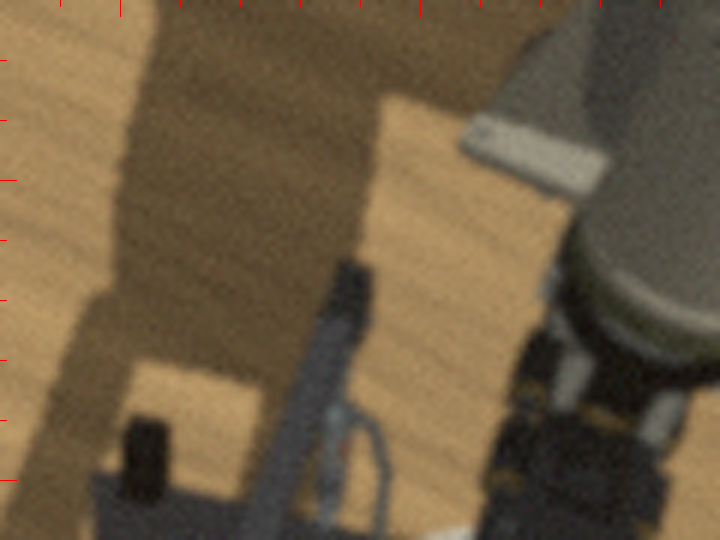

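View pics/t6.png

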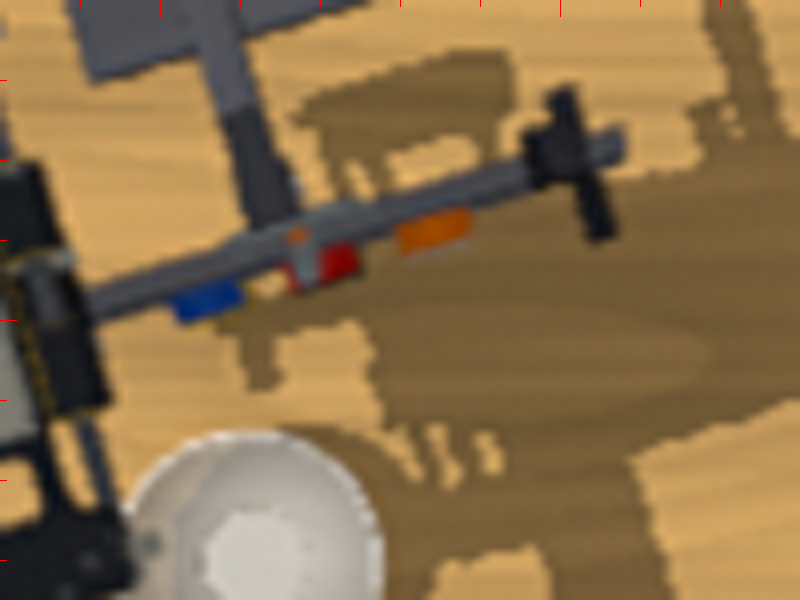

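Request:
drive_tool([
  [1, 0.08, 0.024, 0, 0, 0, 0],
  [1, 0.15, 0.045, 0, 0, 0, 0],
  [1, 0.2, 0.06, 0, 0, 0, 0],
  [1, 0.24, 0.072, 0, 0, 0, 0],
  [1, 0.28, 0.084, 0, 0, 0, 0],
  [1, 0.32, 0.096, 0, 0, 0, 0],
  [1, 0.36, 0.108, 0, 0, 0, 0],
  [1, 0.4, 0.12, 0, 0, 0, 0],
  [1, 0.44, 0.13, 0, 0, 0, 0],
  [1, 0.48, 0.142, 0, 0, 0, 0],
  [1, 0.52, 0.154, 0, 0, 0, 0],
  [1, 0.56, 0.166, 0, 0, 0, 0],
  [1, 0.6, 0.178, 0, 0, 0, 0],
  [1, 0.64, 0.19, 0, 0, 0, 0],
  [1, 0.67, 0.198, 0, 0, 0, 0],
  [1, 0.69, 0.204, 0, 0, 0, 0],
  [1, 0.7, 0.207, 0, 0, 0, 0],
  [1, 0.7, 0.207, 0, 0, 0, 0],
  [1, 0.7, 0.207, 0, 0, 0, 0],
  [1, 0.7, 0.207, 0, 0, 0, 0],
])

```text
t: 11.02
tool_pos: [0.5426, 0.1493, 0.2159]
orientation: [1.772, 2.391, -0.178]
force: [-0.8, -0.4, -1.9]
opening: 0.0197
```

Request:
drive_tool([
  [1, 0, 0, 0, 0, 0, 0],
  [1, 0, 0, 0, 0, 0, 0],
  [1, 0, 0, 0, 0, 0, 0],
  [1, 0, 0, 0, 0, 0, 0],
  [1, 0, 0, 0, 0, 0, 0],
  [1, 0, 0, 0, 0, 0, 0],
  [1, 0, 0, 0, 0, 0, 0],
  [1, 0, 0, 0, 0, 0, 0],
  [1, 0, 0, 0, 0, 0, 0],
  [1, 0, 0, 0, 0, 0, 0],
  [1, 0, 0, 0, 0, 0, 0],
  [1, 0, 0, 0, 0, 0, 0],
  [1, 0, 0, 0, 0, 0, 0],
  [1, 0, 0, 0, 0, 0, 0],
  [1, 0, 0, 0, 0, 0, 0],
  [1, 0, 0, 0, 0, 0, 0],
  [1, 0, 0, 0, 0, 0, 0],
  [1, 0, 0, 0, 0, 0, 0],
  [1, 0, 0, 0, 0, 0, 0],
  [1, 0, 0, 0, 0, 0, 0],
])

```text
t: 12.68
tool_pos: [0.5426, 0.1493, 0.2159]
orientation: [1.772, 2.391, -0.178]
force: [-0.5, -0.5, -1.4]
opening: 0.0194
```

```bash
python3 look.py 7
python3 - <<'E'
from h import *
ims=[]
for i in range(4):
    c=robot.read_camera('top')['image'];ims.append(cv2.resize(c[175:205,205:230,::-1],None,fx=8,fy=8,interpolation=cv2.INTER_CUBIC))
cv2.imwrite('pics/sw7.png',np.hstack(ims))
E
```

```text
12.6833 array([0.54260282, 0.1493204 , 0.21589268]) [ 1.77169754  2.39077187 -0.17787483] [-0.48 -0.52 -1.38] 0.01938502088940227 [ 0.276  0.158 -0.12 ]
```

View pics/s7.png

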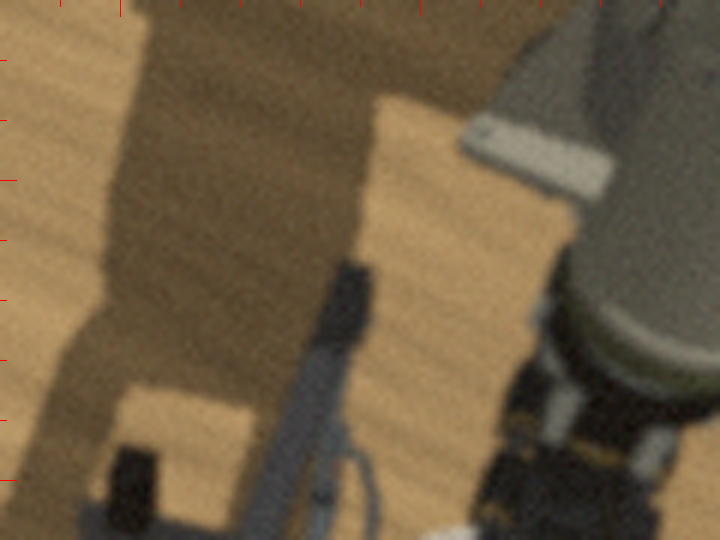

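View pics/t7.png

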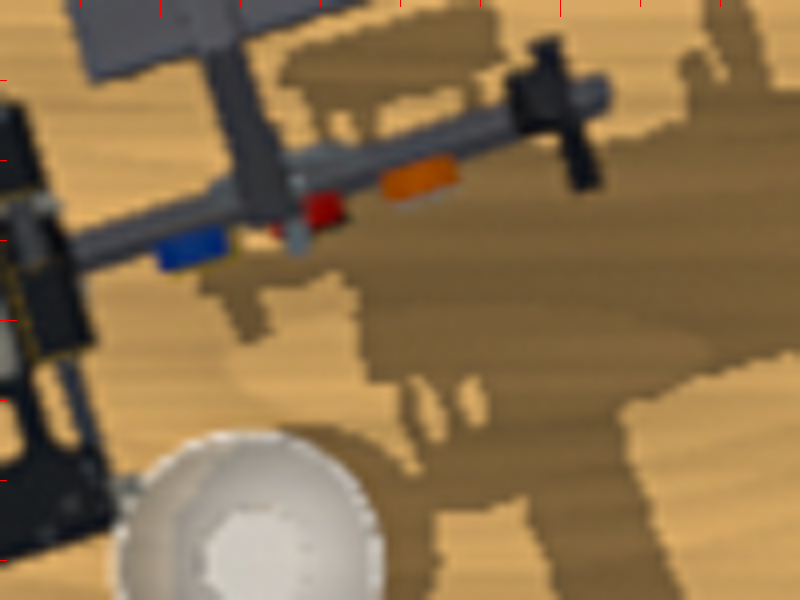

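View pics/sw7.png

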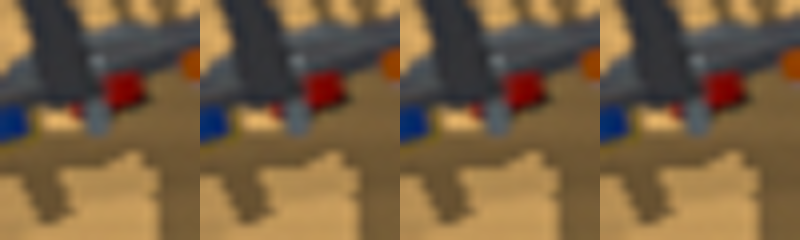

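Request:
drive_tool([
  [1, -0.02, -0.006, 0, 0, 0, 0],
  [1, -0.05, -0.015, 0, 0, 0, 0],
  [1, -0.08, -0.024, 0, 0, 0, 0],
  [1, -0.11, -0.033, 0, 0, 0, 0],
  [1, -0.14, -0.042, 0, 0, 0, 0],
  [1, -0.17, -0.051, 0, 0, 0, 0],
  [1, -0.2, -0.06, 0, 0, 0, 0],
  [1, -0.225, -0.067, 0, 0, 0, 0],
  [1, -0.25, -0.075, 0, 0, 0, 0],
  [1, -0.27, -0.08, 0, 0, 0, 0],
  [1, -0.29, -0.086, 0, 0, 0, 0],
  [1, -0.31, -0.092, 0, 0, 0, 0],
  [1, -0.33, -0.098, 0, 0, 0, 0],
  [1, -0.35, -0.104, 0, 0, 0, 0],
  [1, -0.37, -0.11, 0, 0, 0, 0],
  [1, -0.41, -0.122, 0, 0, 0, 0],
  [1, -0.46, -0.136, 0, 0, 0, 0],
  [1, -0.52, -0.154, 0, 0, 0, 0],
  [1, -0.57, -0.169, 0, 0, 0, 0],
  [1, -0.61, -0.18, 0, 0, 0, 0],
])

```text
t: 14.7
tool_pos: [0.5272, 0.1448, 0.2159]
orientation: [1.772, 2.391, -0.178]
force: [-0.2, -0.3, -1.4]
opening: 0.0199
```

Request:
drive_tool([
  [1, 0, 0, -0.1, 0, 0, 0],
  [1, 0, 0, -0.22, 0, 0, 0],
  [1, 0, 0, -0.34, 0, 0, 0],
  [1, 0, 0, -0.46, 0, 0, 0],
  [1, 0, 0, -0.56, 0, 0, 0],
  [1, 0, 0, -0.6, 0, 0, 0],
  [1, 0, 0, -0.6, 0, 0, 0],
  [1, 0, 0, -0.6, 0, 0, 0],
])

```text
t: 15.37
tool_pos: [0.5273, 0.1448, 0.2008]
orientation: [1.772, 2.391, -0.178]
force: [-0.2, -0.4, -2.2]
opening: 0.02
```

```bash
python3 look.py 8
python3 - <<'E'
from h import *
ims=[]
for i in range(4):
    c=robot.read_camera('top')['image'];ims.append(cv2.resize(c[175:205,205:230,::-1],None,fx=8,fy=8,interpolation=cv2.INTER_CUBIC))
cv2.imwrite('pics/sw8.png',np.hstack(ims))
E
```

```text
15.3667 array([0.5273284 , 0.14482925, 0.20078489]) [ 1.77162002  2.39090368 -0.17810316] [-0.18 -0.39 -2.2 ] 0.019983019571977748 [0.193 0.059 0.031]
```

View pics/s8.png

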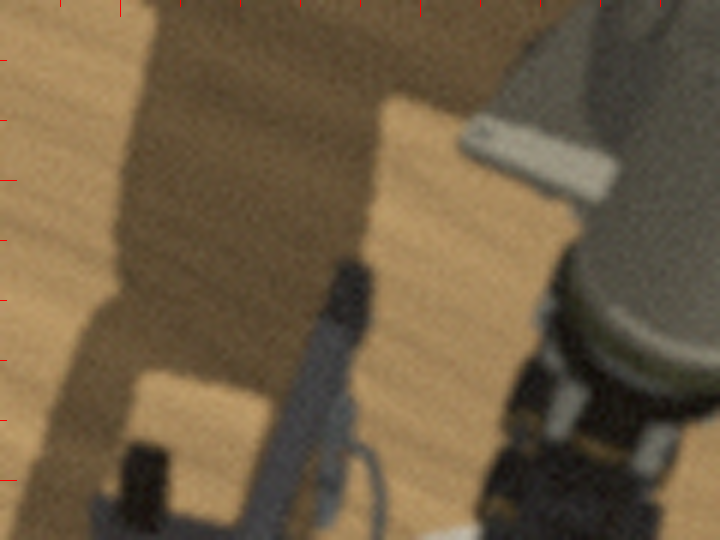

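View pics/sw8.png

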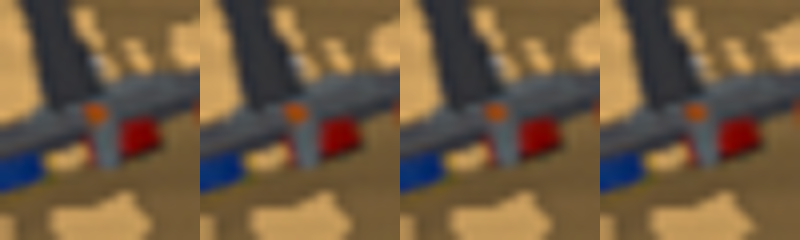

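View pics/t8.png

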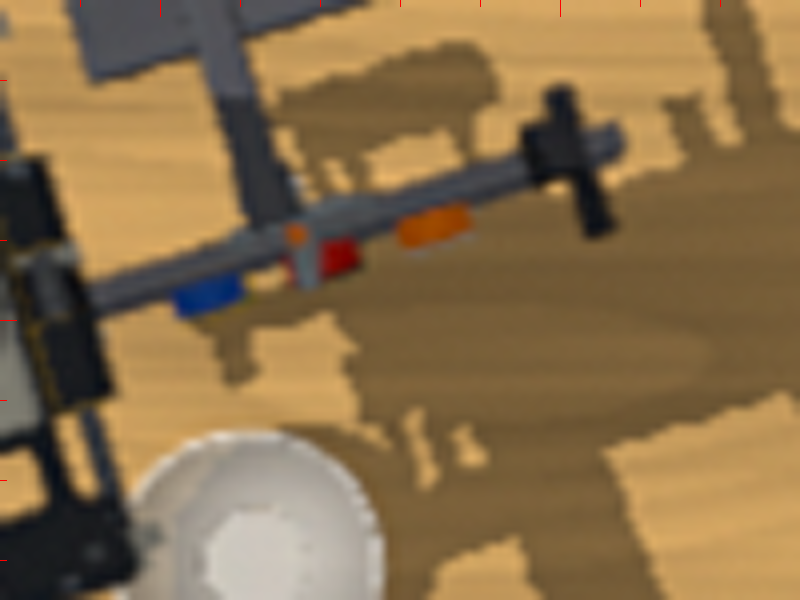

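Request:
drive_tool([
  [1, 0, 0, -0.05, 0, 0, 0],
  [1, 0, 0, -0.1, 0, 0, 0],
  [1, 0, 0, -0.15, 0, 0, 0],
  [1, 0, 0, -0.2, 0, 0, 0],
  [1, 0, 0, -0.24, 0, 0, 0],
  [1, 0, 0, -0.28, 0, 0, 0],
  [1, 0, 0, -0.32, 0, 0, 0],
  [1, 0, 0, -0.36, 0, 0, 0],
  [1, 0, 0, -0.4, 0, 0, 0],
  [1, 0, 0, -0.4, 0, 0, 0],
])

```text
t: 16.55
tool_pos: [0.5275, 0.145, 0.191]
orientation: [1.771, 2.391, -0.177]
force: [-0.6, 2.0, 2.9]
opening: 0.0195
```

```bash
python3 look.py 9
```

```text
16.55 array([0.52747553, 0.14501166, 0.19104623]) [ 1.77129961  2.39080489 -0.17724916] [-0.58  1.95  2.92] 0.019529545138779813 [-0.129  0.02   0.018]
```

View pics/t9.png

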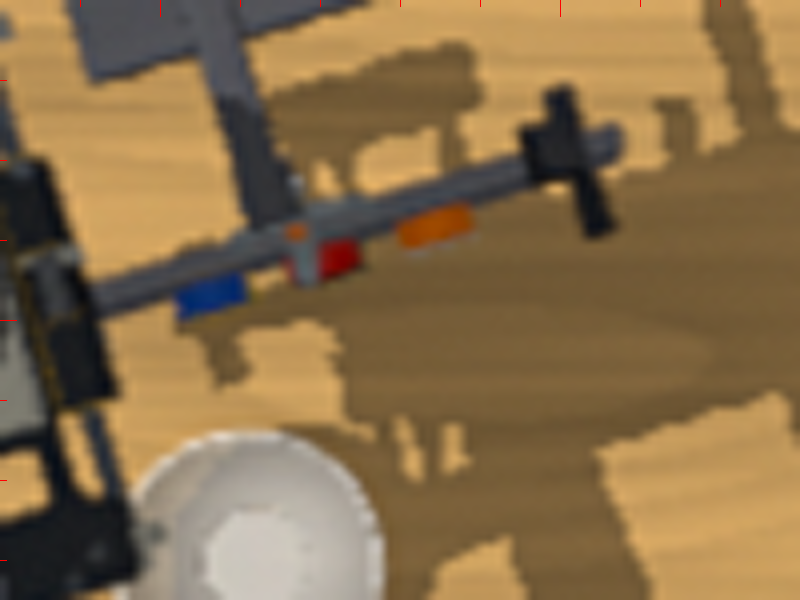

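View pics/s9.png

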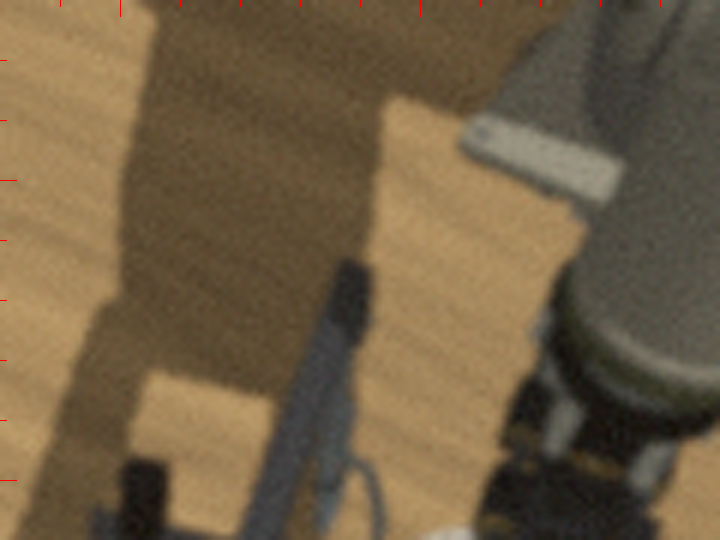

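Request:
drive_tool([
  [1, -0.01, 0.03, -0.03, 0, 0, 0],
  [1, -0.02, 0.06, -0.06, 0, 0, 0],
  [1, -0.03, 0.09, -0.1, 0, 0, 0],
  [1, -0.03, 0.1, -0.14, 0, 0, 0],
  [1, -0.03, 0.1, -0.18, 0, 0, 0],
  [1, -0.03, 0.1, -0.22, 0, 0, 0],
])

```text
t: 17.2
tool_pos: [0.5266, 0.1472, 0.1852]
orientation: [1.772, 2.391, -0.178]
force: [1.2, -2.9, 3.0]
opening: 0.0197
```

```bash
python3 look.py 10
```

```text
17.2 array([0.52657995, 0.14716409, 0.18517633]) [ 1.77170051  2.39070679 -0.17832321] [ 1.2  -2.86  3.01] 0.01970884730515667 [-0.474 -0.091 -0.019]
```

View pics/t10.png

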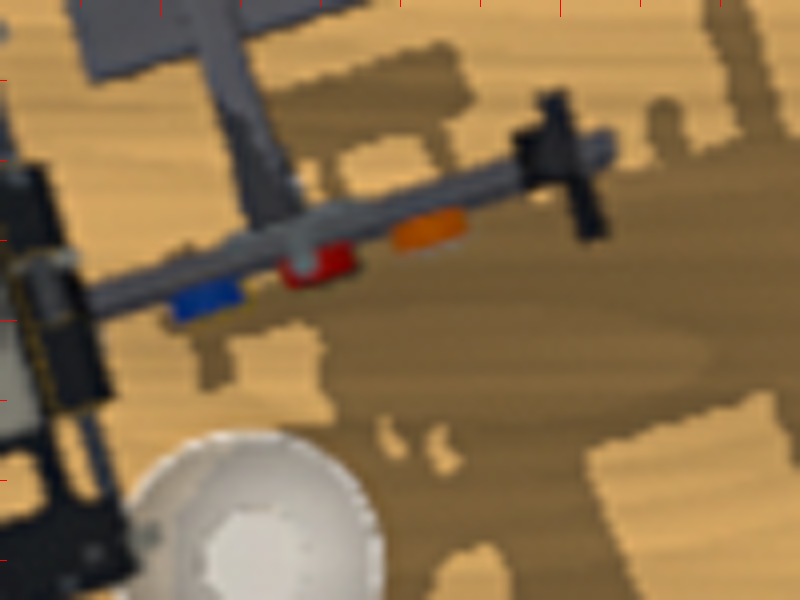

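Request:
drive_tool([
  [1, 0.01, -0.03, -0.03, 0, 0, 0],
  [1, 0.013, -0.045, -0.07, 0, 0, 0],
  [1, 0.013, -0.045, -0.11, 0, 0, 0],
  [1, 0.013, -0.045, -0.15, 0, 0, 0],
  [1, 0.013, -0.045, -0.19, 0, 0, 0],
  [1, 0.013, -0.045, -0.23, 0, 0, 0],
])

```text
t: 17.85
tool_pos: [0.527, 0.1462, 0.1796]
orientation: [1.772, 2.391, -0.178]
force: [-0.2, -1.2, 3.3]
opening: 0.0197
```

Request:
drive_tool([
  [1, 0.002, -0.01, -0.04, 0, 0, 0],
  [1, 0.002, -0.01, -0.08, 0, 0, 0],
  [1, 0.002, -0.01, -0.12, 0, 0, 0],
  [1, 0.002, -0.01, -0.16, 0, 0, 0],
])

```text
t: 18.18
tool_pos: [0.5268, 0.1461, 0.1754]
orientation: [1.772, 2.391, -0.178]
force: [0.3, -0.0, 1.6]
opening: 0.0194
```

```bash
python3 look.py 11
```

```text
18.1833 array([0.52684256, 0.1460701 , 0.17538176]) [ 1.7716945   2.39117877 -0.1779687 ] [ 0.35 -0.04  1.55] 0.019405917296670096 [-0.181  0.035 -0.004]
```

View pics/t11.png

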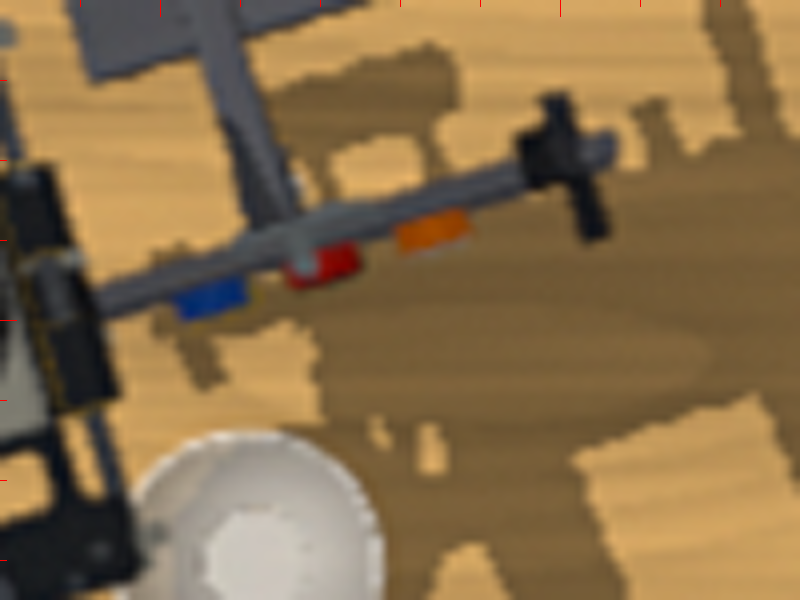

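Request:
drive_tool([
  [1, 0, 0, -0.03, 0, 0, 0],
  [1, 0, 0, -0.06, 0, 0, 0],
  [1, 0, 0, -0.1, 0, 0, 0],
  [1, 0, 0, -0.14, 0, 0, 0],
  [1, 0, 0, -0.14, 0, 0, 0],
])

```text
t: 18.75
tool_pos: [0.5265, 0.1459, 0.1714]
orientation: [1.772, 2.392, -0.179]
force: [-0.6, 0.5, -1.7]
opening: 0.0196
```

```bash
python3 look.py 12
```

```text
18.75 array([0.52651451, 0.14593068, 0.17138495]) [ 1.77214594  2.39154041 -0.17905121] [-0.59  0.46 -1.67] 0.019622234007122083 [0.189 0.144 0.04 ]
```

View pics/t12.png

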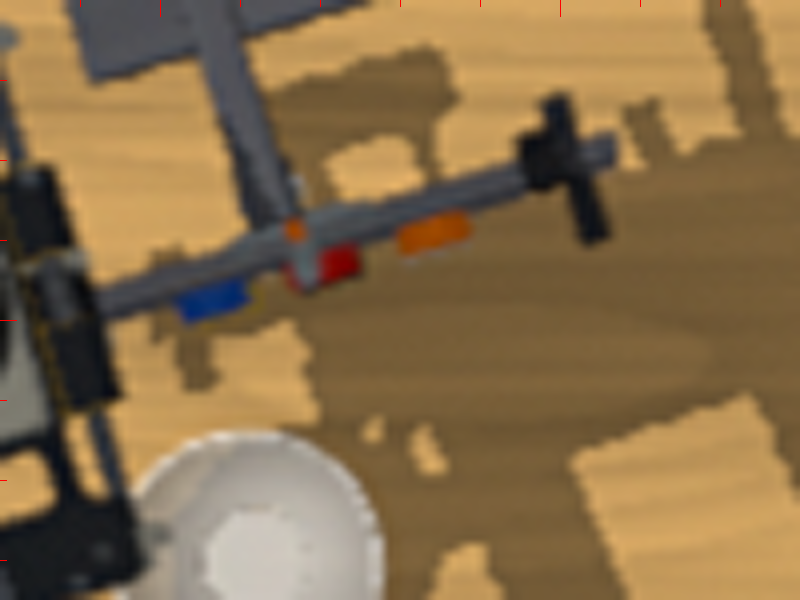

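View pics/s12.png

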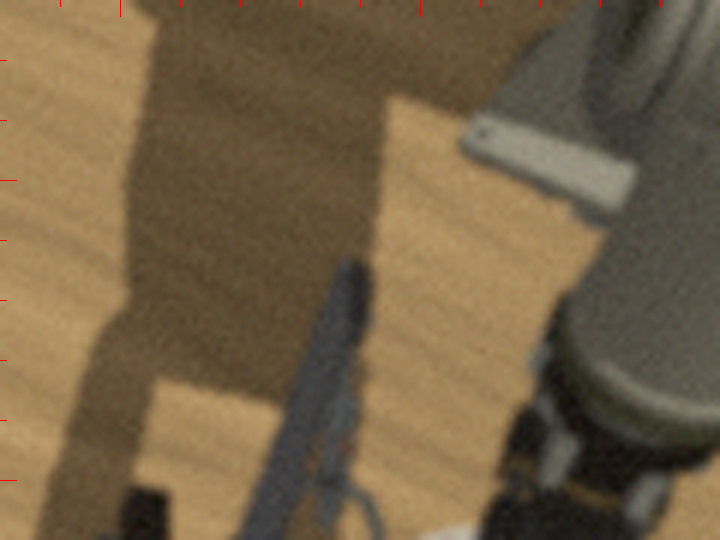

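Request:
drive_tool([
  [1, 0, 0, -0.06, 0, 0, 0],
  [1, 0, 0, -0.12, 0, 0, 0],
  [1, 0, 0, -0.18, 0, 0, 0],
  [1, 0, 0, -0.22, 0, 0, 0],
  [1, 0, 0, -0.25, 0, 0, 0],
  [1, 0, 0, -0.25, 0, 0, 0],
])

```text
t: 19.4
tool_pos: [0.5268, 0.146, 0.1656]
orientation: [1.772, 2.391, -0.178]
force: [0.5, 0.0, -1.6]
opening: 0.0196
```

Request:
drive_tool([
  [1, 0, 0, -0.02, 0, 0, 0],
  [1, 0, 0, -0.04, 0, 0, 0],
  [1, 0, 0, -0.06, 0, 0, 0],
  [1, 0, 0, -0.06, 0, 0, 0],
])

```text
t: 19.73
tool_pos: [0.527, 0.146, 0.1644]
orientation: [1.772, 2.391, -0.178]
force: [-0.9, -0.2, -1.6]
opening: 0.0199
```

Request:
drive_tool([
  [1, 0, 0, -0.02, 0, 0, 0],
  [1, 0, 0, -0.04, 0, 0, 0],
  [1, 0, 0, -0.04, 0, 0, 0],
])

```text
t: 19.98
tool_pos: [0.5269, 0.146, 0.1632]
orientation: [1.772, 2.391, -0.178]
force: [0.2, 0.1, -1.2]
opening: 0.0196
```

Request:
drive_tool([
  [1, 0, 0, -0.02, 0, 0, 0],
  [1, 0, 0, -0.03, 0, 0, 0],
  [1, 0, 0, -0.03, 0, 0, 0],
])

```text
t: 20.23
tool_pos: [0.527, 0.146, 0.1627]
orientation: [1.772, 2.391, -0.178]
force: [-0.6, -0.2, -1.1]
opening: 0.0198
```

Request:
drive_tool([
  [1, 0, 0, -0.015, 0, 0, 0],
  [1, 0, 0, -0.03, 0, 0, 0],
  [1, 0, 0, -0.03, 0, 0, 0],
])

```text
t: 20.48
tool_pos: [0.5273, 0.1459, 0.1623]
orientation: [1.771, 2.39, -0.177]
force: [1.2, -0.0, 1.5]
opening: 0.0201
```

Request:
drive_tool([
  [1, 0, 0, -0.015, 0, 0, 0],
  [1, 0, 0, -0.03, 0, 0, 0],
  [1, 0, 0, -0.03, 0, 0, 0],
])

```text
t: 20.73
tool_pos: [0.5276, 0.1459, 0.162]
orientation: [1.771, 2.39, -0.176]
force: [0.3, -1.5, 4.1]
opening: 0.0196
```

Request:
drive_tool([
  [1, 0, 0, -0.015, 0, 0, 0],
  [1, 0, 0, -0.03, 0, 0, 0],
  [1, 0, 0, -0.04, 0, 0, 0],
  [1, 0, 0, -0.04, 0, 0, 0],
])

```text
t: 21.07
tool_pos: [0.5281, 0.146, 0.1617]
orientation: [1.77, 2.389, -0.175]
force: [-0.2, -0.9, 7.7]
opening: 0.0199
```

```bash
python3 look.py 13
```

```text
21.0667 array([0.52813557, 0.14596584, 0.16169909]) [ 1.77034306  2.38888257 -0.17515535] [-0.17 -0.9   7.72] 0.019919537245203466 [-0.885 -0.225 -0.038]
```

View pics/t13.png

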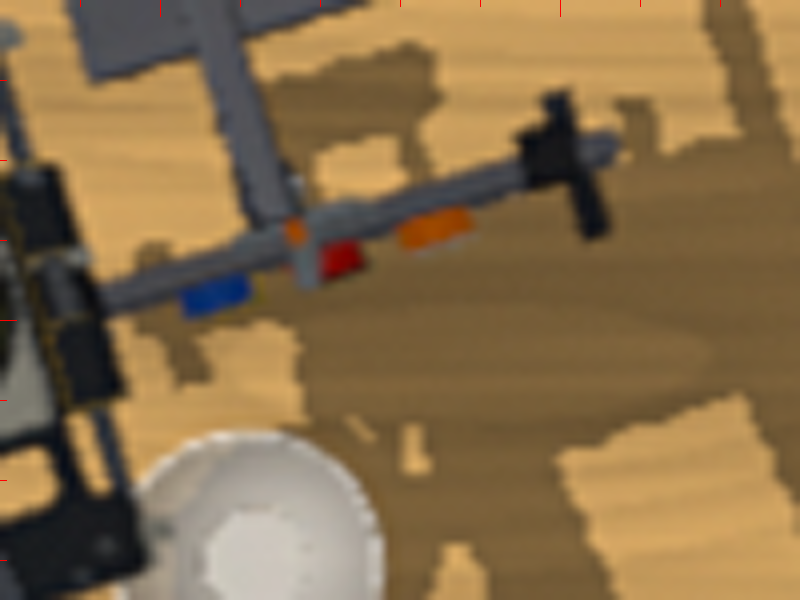

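View pics/s13.png

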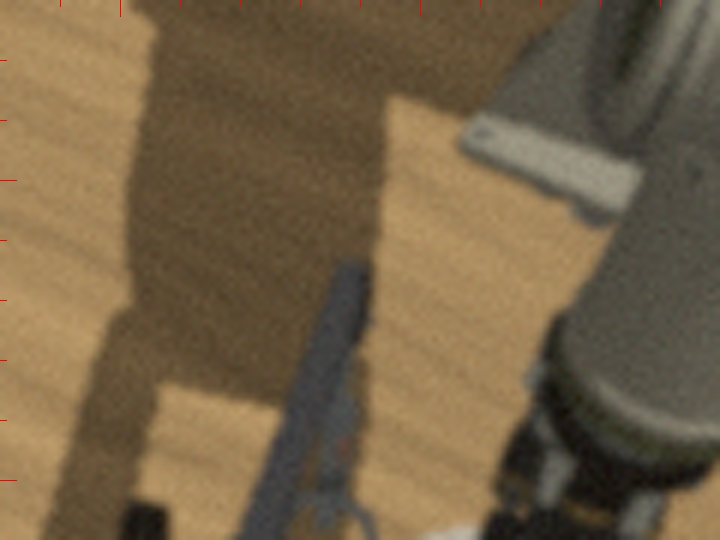

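Request:
drive_tool([
  [1, 0, 0, -0.02, 0, 0, 0],
  [1, 0, 0, -0.035, 0, 0, 0],
  [1, 0, 0, -0.035, 0, 0, 0],
  [1, 0, 0, -0.035, 0, 0, 0],
])

```text
t: 21.55
tool_pos: [0.5286, 0.146, 0.1615]
orientation: [1.77, 2.388, -0.174]
force: [-0.5, -1.0, 10.2]
opening: 0.0201
```

Request:
drive_tool([
  [1, 0, 0, 0, 0, 0, 0],
  [1, 0, 0, 0, 0, 0, 0],
])

```text
t: 21.72
tool_pos: [0.5286, 0.146, 0.1615]
orientation: [1.77, 2.388, -0.174]
force: [0.7, -0.1, 9.7]
opening: 0.0192
```

Request:
drive_tool([
  [1, 0, 0, 0, 0, 0, 0],
  [1, 0, 0, 0, 0, 0, 0],
])

```text
t: 21.88
tool_pos: [0.5286, 0.146, 0.1615]
orientation: [1.77, 2.388, -0.174]
force: [-0.1, -0.3, 10.8]
opening: 0.0195
```

Request:
drive_tool([
  [1, 0, 0, -0.01, 0, 0, 0],
  [1, 0, 0, -0.02, 0, 0, 0],
  [1, 0, 0, -0.02, 0, 0, 0],
  [1, 0, 0, -0.02, 0, 0, 0],
  [1, 0, 0, -0.02, 0, 0, 0],
  [1, 0, 0, -0.02, 0, 0, 0],
  [1, 0, 0, -0.02, 0, 0, 0],
])

```text
t: 22.47
tool_pos: [0.5288, 0.146, 0.1614]
orientation: [1.77, 2.388, -0.174]
force: [0.1, 0.2, 12.0]
opening: 0.0198
```

Request:
drive_tool([
  [1, 0, 0, 0, 0, 0, 0],
  [1, 0, 0, 0, 0, 0, 0],
  [1, 0, 0, 0, 0, 0, 0],
  [1, 0, 0, 0, 0, 0, 0],
  [1, 0, 0, 0, 0, 0, 0],
  [1, 0, 0, 0, 0, 0, 0],
  [1, 0, 0, 0, 0, 0, 0],
  [1, 0, 0, 0, 0, 0, 0],
])

```text
t: 23.13
tool_pos: [0.5288, 0.146, 0.1614]
orientation: [1.77, 2.388, -0.173]
force: [0.1, -0.7, 11.7]
opening: 0.0197
```

```bash
python3 look.py 14
python3 - <<'E'
from h import *
for i in range(5):
    robot.read_camera('top'); print(np.round(robot.read_state()['force'],2))
c=robot.read_camera('top')['image'];crop(c,195,175,235,205,20,'pics/t14z.png')
E
```

```text
23.1333 array([0.52884259, 0.14601209, 0.16136222]) [ 1.76954203  2.38775224 -0.17338558] [ 0.11 -0.68 11.69] 0.019674991159107726 [-1.351 -0.373  0.028]
[ 0.27 -0.85 12.33]
[ 0.44 -0.73 11.78]
[-0.02 -0.93 11.96]
[ 0.6  -0.69 11.6 ]
[ 0.25  0.39 12.18]
```

View pics/t14z.png

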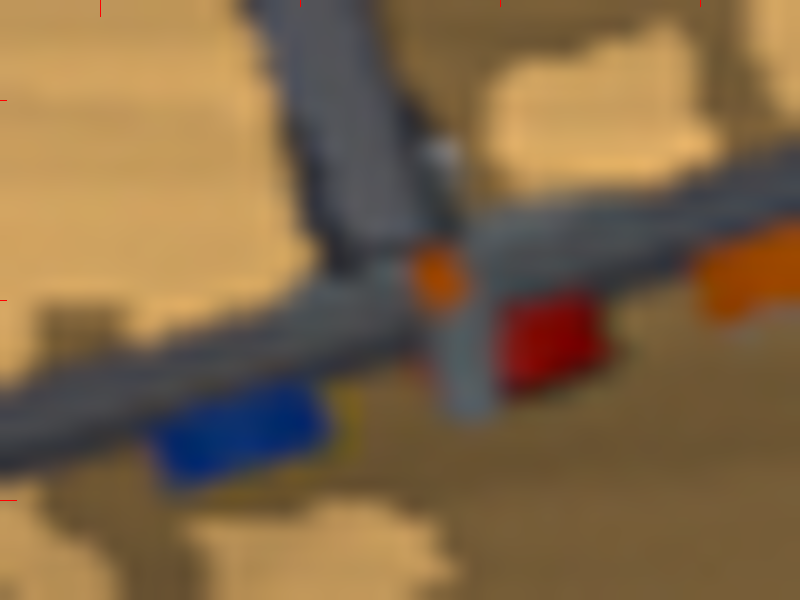

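Request:
drive_tool([
  [1, 0, 0, 0.02, 0, 0, 0],
  [1, 0, 0, 0.05, 0, 0, 0],
  [1, 0, 0, 0.08, 0, 0, 0],
  [1, 0, 0, 0.1, 0, 0, 0],
  [1, 0, 0, 0.11, 0, 0, 0],
  [1, 0, 0, 0.11, 0, 0, 0],
  [1, 0, 0, 0.11, 0, 0, 0],
])

```text
t: 24.17
tool_pos: [0.5273, 0.1458, 0.1619]
orientation: [1.771, 2.39, -0.177]
force: [-0.1, -0.8, 5.6]
opening: 0.02
```

Run:
```python
from h import *
for i in range(5):
    robot.read_camera('top'); s=robot.read_state();print(np.round(s['force'],2),np.round(s['wrist_torque'],3),s['tool_pos'])
```

```text
[ 0.66 -1.2   6.03] [-0.782 -0.211  0.026] [0.52730513 0.14583238 0.16192216]
[-0.01 -1.7   6.01] [-0.826 -0.199  0.035] [0.52732114 0.14580939 0.16190367]
[ 0.85 -0.68  5.67] [-0.775 -0.17  -0.027] [0.52733758 0.14582564 0.16191063]
[ 0.5  -1.87  5.29] [-0.8   -0.172  0.019] [0.52732377 0.14581068 0.16190438]
[ 0.66 -2.27  5.63] [-0.804 -0.186  0.024] [0.52733613 0.14580506 0.1619093 ]
```

Request:
drive_tool([
  [1, 0, 0, 0.02, 0, 0, 0],
  [1, 0, 0, 0.04, 0, 0, 0],
  [1, 0, 0, 0.06, 0, 0, 0],
  [1, 0, 0, 0.08, 0, 0, 0],
  [1, 0, 0, 0.08, 0, 0, 0],
  [1, 0, 0, 0.08, 0, 0, 0],
])

```text
t: 24.92
tool_pos: [0.5265, 0.146, 0.1628]
orientation: [1.772, 2.392, -0.179]
force: [0.6, 0.1, -1.0]
opening: 0.0196
```

Run:
```python
from h import *
for i in range(5):
    robot.read_camera('top'); s=robot.read_state();print(np.round(s['force'],2),np.round(s['wrist_torque'],3),s['tool_pos'])
```

```text
[ 0.45 -0.11 -0.79] [0.175 0.072 0.018] [0.52653088 0.14606937 0.16289772]
[ 0.03  0.32 -1.94] [0.208 0.107 0.033] [0.52658566 0.14611572 0.16297764]
[ 0.3   0.66 -1.85] [0.232 0.097 0.013] [0.5266266  0.14606546 0.1630208 ]
[-0.32 -0.36 -2.21] [ 0.171  0.172 -0.026] [0.52667456 0.14610183 0.16309595]
[-0.44 -0.18 -1.7 ] [ 0.252  0.162 -0.005] [0.52674045 0.14608322 0.16319084]
```

Request:
drive_tool([
  [1, 0, 0, -0.01, 0, 0, 0],
  [1, 0, 0, -0.02, 0, 0, 0],
  [1, 0, 0, -0.03, 0, 0, 0],
  [1, 0, 0, -0.03, 0, 0, 0],
  [1, 0, 0, -0.03, 0, 0, 0],
])

```text
t: 25.58
tool_pos: [0.527, 0.146, 0.1628]
orientation: [1.772, 2.391, -0.178]
force: [0.2, -0.0, -1.2]
opening: 0.0198
```

Run:
```python
from h import *
for i in range(5):
    robot.read_camera('top'); s=robot.read_state();print(np.round(s['force'],2),np.round(s['wrist_torque'],3),s['tool_pos'])
```

```text
[ 0.05  0.33 -1.57] [ 0.163  0.098 -0.013] [0.52698471 0.14597451 0.16277894]
[-0.09 -0.25 -1.76] [0.176 0.098 0.006] [0.52699937 0.14598759 0.16276845]
[ 0.18 -0.37 -0.95] [ 0.189  0.133 -0.035] [0.52698576 0.1459777  0.16278723]
[-0.14  0.28 -1.64] [ 0.204  0.124 -0.003] [0.52697213 0.1459792  0.16276605]
[-0.27 -0.21 -1.53] [ 0.204  0.103 -0.011] [0.52698246 0.14597074 0.1627511 ]
```

Request:
drive_tool([
  [1, 0, 0, -0.01, 0, 0, 0],
  [1, 0, 0, -0.02, 0, 0, 0],
  [1, 0, 0, -0.025, 0, 0, 0],
  [1, 0, 0, -0.025, 0, 0, 0],
  [1, 0, 0, -0.025, 0, 0, 0],
])

```text
t: 26.25
tool_pos: [0.5272, 0.1459, 0.1624]
orientation: [1.771, 2.39, -0.177]
force: [0.3, -0.5, 0.6]
opening: 0.0197
```

```bash
python3 - <<'E'
from h import *
for i in range(4):
    robot.read_camera('top'); s=robot.read_state();print(np.round(s['force'],2),np.round(s['wrist_torque'],3),s['tool_pos'])
E
python3 look.py 15
```

```text
[-0.28 -0.46  0.89] [-0.117  0.027  0.018] [0.5271491  0.1459389  0.16239095]
[0.52 0.19 1.5 ] [-0.218  0.01  -0.023] [0.52713326 0.14590401 0.16234827]
[ 0.62 -0.43  1.95] [-0.167  0.026 -0.02 ] [0.52714747 0.14592147 0.16237071]
[-0.01 -1.01  2.49] [-0.15  -0.035  0.038] [0.52712205 0.145927   0.16234999]
26.45 array([0.52712205, 0.145927  , 0.16234999]) [ 1.7713996   2.39055633 -0.1775826 ] [-0.01 -1.01  2.49] 0.019833338097224863 [-0.15  -0.035  0.038]
```

View pics/t15.png

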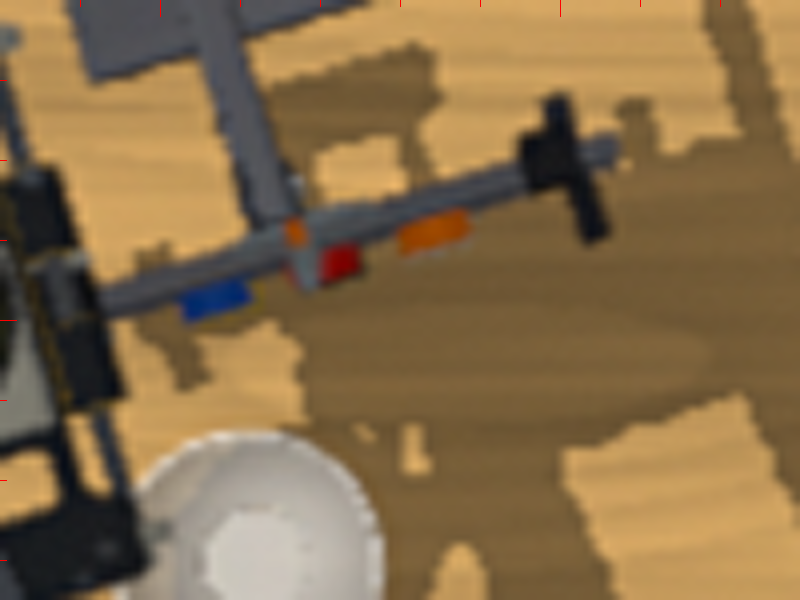

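Request:
drive_tool([
  [1, 0, 0, 0.008, 0, 0, 0],
  [1, 0, 0, 0.008, 0, 0, 0],
  [0.76, 0, 0, 0.008, 0, 0, 0],
  [0.75, 0, 0, 0.008, 0, 0, 0],
  [0.74, 0, 0, 0.008, 0, 0, 0],
  [0.72, 0, 0, 0.008, 0, 0, 0],
  [0.7, 0, 0, 0.008, 0, 0, 0],
  [0.66, 0, 0, 0.008, 0, 0, 0],
  [0.6, 0, 0, 0.008, 0, 0, 0],
  [0.5, 0, 0, 0.008, 0, 0, 0],
  [0.3, 0, 0, 0.008, 0, 0, 0],
  [0, 0, 0, 0.008, 0, 0, 0],
  [0, 0, 0, 0.008, 0, 0, 0],
  [0, 0, 0, 0.008, 0, 0, 0],
  [0, 0, 0, 0.008, 0, 0, 0],
  [0, 0, 0, 0.008, 0, 0, 0],
  [0, 0, 0, 0.008, 0, 0, 0],
  [0, 0, 0, 0.008, 0, 0, 0],
])

```text
t: 28.1
tool_pos: [0.527, 0.146, 0.1623]
orientation: [1.772, 2.391, -0.178]
force: [-0.3, -0.2, -0.3]
opening: 0.0907
```

```bash
python3 look.py 16;  python3 - <<'E'
from h import *
ims=[]
for i in range(6):
    w=robot.read_camera('wrist')['image'];ims.append(w[130:330,150:380,::-1])
cv2.imwrite('pics/sw16.png',np.vstack([np.hstack(ims[:3]),np.hstack(ims[3:])]))
R=Ro.from_rotvec(robot.read_state()['orientation']).as_matrix();print(-R[:,2])
E
```

```text
28.1 array([0.52699101, 0.1459689 , 0.16234052]) [ 1.77161579  2.39080505 -0.17784098] [-0.32 -0.24 -0.3 ] 0.09069565027487218 [ 0.059  0.114 -0.021]
[-0.05777502  0.19011509  0.98006035]
```

View pics/sw16.png

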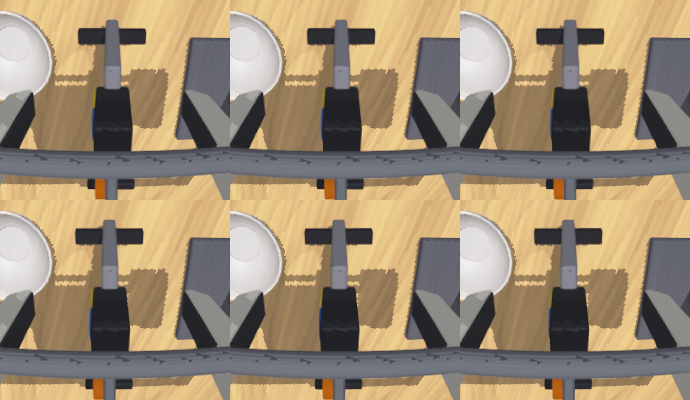

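View pics/t16.png

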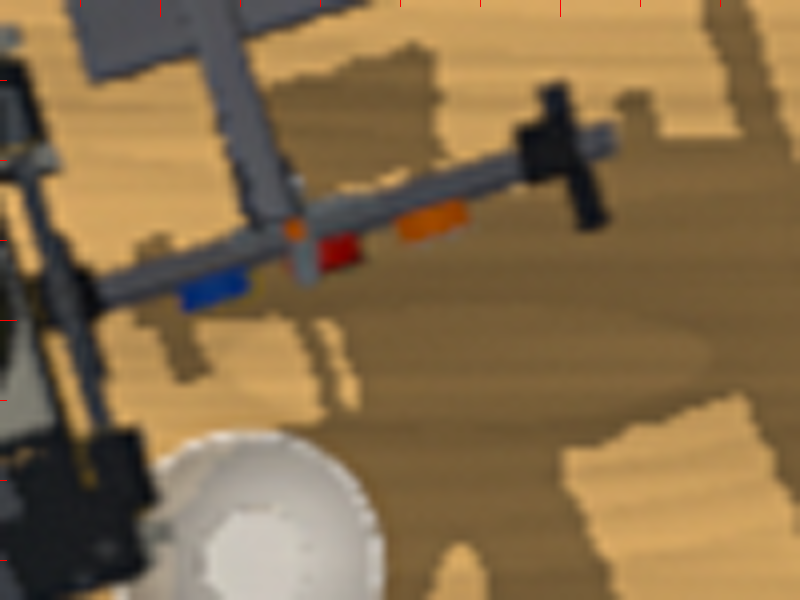

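Request:
drive_tool([
  [0, -0.02, 0.06, 0.3, 0, 0, 0],
  [0, -0.05, 0.16, 0.8, 0, 0, 0],
  [0, -0.09, 0.3, 1.5, 0, 0, 0],
  [0, -0.13, 0.45, 2.3, 0, 0, 0],
  [0, -0.18, 0.6, 3.1, 0, 0, 0],
  [0, -0.23, 0.76, 3.9, 0, 0, 0],
  [0, -0.28, 0.91, 4.7, 0, 0, 0],
  [0, -0.6, 1.5, 5, 0, 0, 0],
  [0, -1.2, 2.5, 5, 0, 0, 0],
  [0, -2, 3.5, 5, 0, 0, 0],
  [0, -2.8, 4.5, 5, 0, 0, 0],
  [0, -3.2, 5, 5, 0, 0, 0],
  [0, -3.2, 5, 5, 0, 0, 0],
  [0, -3.2, 5, 5, 0, 0, 0],
  [0, -3.2, 5, 5, 0, 0, 0],
])

```text
t: 29.8
tool_pos: [0.4474, 0.2707, 0.2883]
orientation: [1.771, 2.39, -0.177]
force: [1.2, -0.0, -0.9]
opening: 0.093
```

```bash
python3 look.py 17;  python3 - <<'E'
from h import *
import pickle
cs=[];
for i in range(16):
    c=robot.read_camera('top')['image'];cs.append(c)
pickle.dump(cs,open('seq.pkl','wb'))
ims=[cv2.resize(c[165:205,205:265,::-1],None,fx=4,fy=4) for c in cs[:9]]
cv2.imwrite('pics/sw17.png',np.vstack([np.hstack(ims[i:i+3]) for i in(0,3,6)]))
# motion via phase correlation of the board's far-end patch
g=[cv2.cvtColor(c,cv2.COLOR_RGB2GRAY).astype(np.float32)[168:192,240:262] for c in cs]
win=cv2.createHanningWindow((22,24),cv2.CV_32F)
print([tuple(np.round(cv2.phaseCorrelate(g[0],x,win)[0],2)) for x in g])
s=robot.read_camera('scene')['image'];crop(s,200,110,360,230,5,'pics/s17b.png')
E
```

```text
29.8 array([0.44743128, 0.27074457, 0.28826688]) [ 1.77110595  2.39029168 -0.17652593] [ 1.23 -0.01 -0.95] 0.09303207616565501 [ 0.087  0.076 -0.002]
[(np.float64(0.0), np.float64(0.0)), (np.float64(0.08), np.float64(0.25)), (np.float64(0.18), np.float64(0.29)), (np.float64(0.16), np.float64(0.68)), (np.float64(0.21), np.float64(0.54)), (np.float64(0.15), np.float64(0.55)), (np.float64(0.17), np.float64(0.62)), (np.float64(0.18), np.float64(0.58)), (np.float64(0.19), np.float64(0.55)), (np.float64(0.32), np.float64(0.73)), (np.float64(0.18), np.float64(0.44)), (np.float64(0.03), np.float64(0.24)), (np.float64(0.02), np.float64(0.1)), (np.float64(-0.18), np.float64(-0.12)), (np.float64(-0.12), np.float64(-0.1)), (np.float64(-0.11), np.float64(-0.09))]
```

View pics/sw17.png

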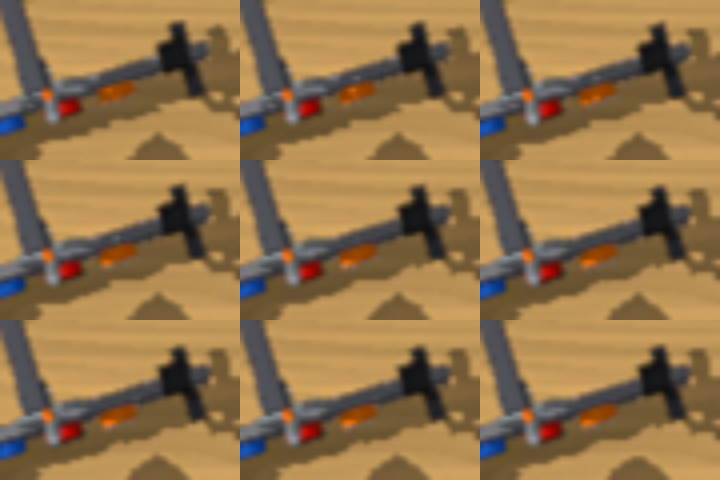

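View pics/s17b.png

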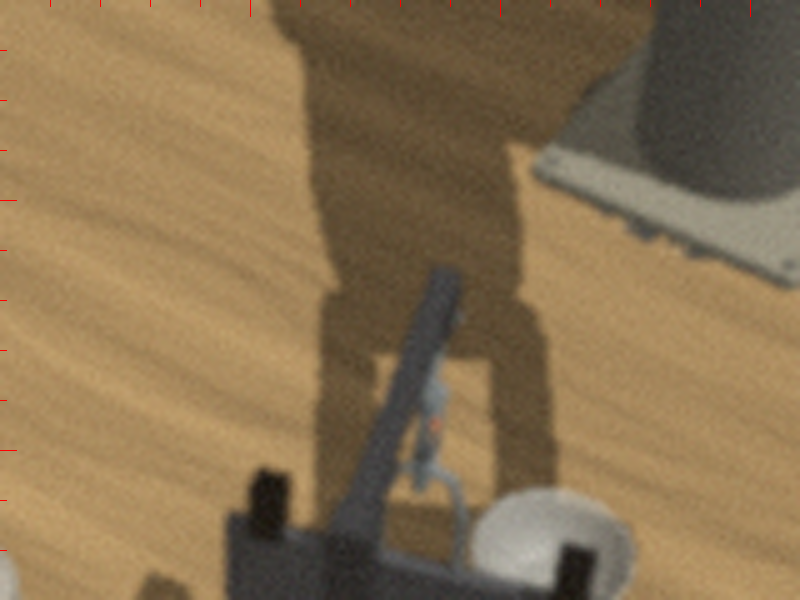

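View pics/t17.png

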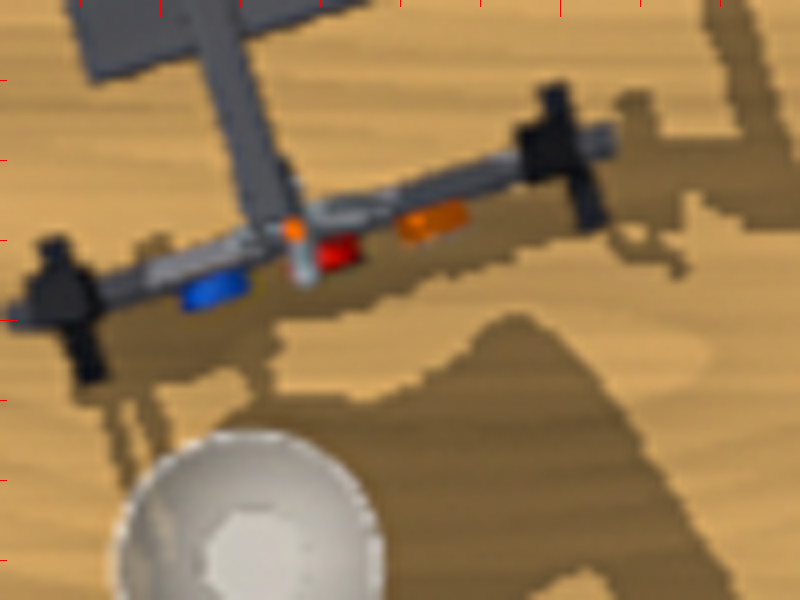

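The pictures show the loop wire in the bend with the orange latch above it at about (295,230) in the top view. The hook is plumb, the board is level, and the sway is about 1 mm. I'm handing it in.

Run:
```python
from plant import robot
print(robot.read_state()['t']); print(robot.close_job())
```

```text
30.8
the job is handed in; nothing more can be done
None
```

I hung the board on the hook by its loop and handed the job in at 30.8 s. The handover reports no verdict, so what follows rests on my own readings.

- **Steadying:** I gripped the board by one post and brought the loop in over the hook's tip. I then pushed the shank about 0.15 rad off plumb and held it about 1.7 s. Four successive pictures showed it still.
- **Latching:** I backed the loop off to the middle of the throat and pressed it past the latch with about 5 N. The force then fell back to the free-hanging reading. The orange latch showed above the wire.
- **Pull test:** The loop touched bottom at about the expected seat height, 112 mm below the pivot. I held a pull that works out to about 13.5 N on the hook (force reading plus board weight) for more than a second.
- **Release:** I eased the pull off, opened the gripper and backed away. In the last pictures the hook is plumb, the board level and the latch above the wire. Sway is about ±1 mm, which I estimate at under 0.01 m/s.

**Checks that disagreed:**
- Mid-carry camera fits of the loop height were 4 to 9 mm above the tool-based estimate. A closer picture then agreed with the tool-based value to about 2 mm, so I used that one.
- While pressing the latch, side forces of 2 to 3 N showed the loop slightly off-centre. I corrected that by about 1 mm.
- I did not measure the bystanders again at the end, but I saw no contact with any of them.

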